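# Wind a specimen into the polishing clamp

## Robot

A 6-joint arm with a two-finger parallel gripper is mounted at the origin on a cart in front of the work surface, level with it; the furniture and walls round the work are solid. World frame = base frame: x ahead of the robot, y to its left, z up, the work surface at z = 0. Lengths are in m, angles in rad, forces in N, time in s.
With the tool pointing down it reaches from about 0.425 to 0.95 m from the base axis. Payload 3.5 kg.
Tool frame: the origin (TCP) lies on the centre line of the jaws, within the pads' length; the fingertips stand tip_extent ahead of it and the grasp point (between the pads) lies 2 mm behind it (tip_extent is the distance from the TCP to the fingertips, in m); z points along the fingers, y is the direction in which the jaws open and shut (so a half turn about z gives the same grasp; the last joint's range is limited). The gripper opens to 85 mm and grips with 20 to 120 N. Pads are 22 mm wide; open, the fingers measure 114 mm over their backs; the gripper's body (76 mm by 85 mm) begins 54 mm behind the grasp point. The pads swing forward as they close: fully open they stand 13 mm farther back than shut.
Start: joints at [1.092, 0.286, 1.577, -0, 1.279, -0.15], TCP at [0.218, 0.639, 0.248] pointing down, gripper open.
Joint ranges: [-2.77, 2.77], [-0.9, 2.22], [0.21, 2.48], [-1.53, 4.67], [0.24, 2.81], [-2.84, 2.84]. Speed limits (rad/s): [2.79, 2.79, 3.14, 3.14, 3.14, 3.14].

## Interface

Orientations are given as a unit quaternion [x, y, z, w].
In Python, from plant import * gives the robot as it stands.
- The arm moves only by the shell command python3 -m crank 'ROWS' [FORCE]. ROWS is JSON, a list of rows, each a list of 7 numbers: the gripper's target within -1 to 1 (shut at 1, half-way at 0, fully open at -1), then the shift along the tool's x, y, z in cm, then the turn, a rotation vector about the tool's x, y, z in degrees. In form: [[fingers, tx, ty, tz, wx, wy, wz], ...]. A call has 1 to 5 rows; each row shifts and turns the commanded pose from where the row before left it, along the tool's axes as they then stand; what a row does not reach is not made up. A row lasts 1/10 s, in which the tool goes at most 50 mm and 8.59 degrees, less where a joint would pass 70% of its speed; a pose out of reach is approached as far as the arm can. A call is refused whole if a number of a shift passes 5 or a number of a turn 8.59, either way. A call with a gripper value outside its range is refused whole. The fingers move at their own pace and stop on an object; FORCE is the grip in N (left out, the last holds). Time passes only in rows, so rows that do not move let the fingers close. It gives the time, the measured TCP pose, the force and the opening at its end, in the units of the state.
- get_state(): the state, without advancing time (a new reading comes with each control period).
- read_camera(name): name is "scene" or "top"; returns a dict with "color" (480x640x3 uint8, red, green, blue), "vfov" (degrees; the focal length in pixels is half the picture's height over the tangent of half this angle, whatever the lens; pixels are square), "cx", "cy" (the principal point, pixels), "cam_to_world" (4x4, takes a point from camera to world coordinates). Camera axes: x right, y up, looking along -z (the intrinsics and any distortion apply to the point x, -y, -z); pixel columns grow to the right and rows downward; lengths in m; the calibration is good to about 2 mm. A picture is of the moment at which its call begins. There is no depth.
- sign_off(): hands the job in, once; it reports no verdict.
Trained networks look in the newest picture that a camera, given by its name, has taken for a name from the list of things; names that differ only in an ending like _2 or _b are one class to them, and where a whole thing is asked for, a point or a joint stands for the part that bears it (a point fixed in the world has none). Each returns a list of dicts, best first, with "p" (0 to 1); they miss things now and then, are a little off and sometimes report something else, mostly with a low value. They report only what shows in the picture. A call takes as long as a camera call.
- trace(thing, camera): "pixels" (480x640 bool, what is visible of it) and "location" ([column, row] in pixels, amid what is visible of it).
- place_of(thing, camera): "location" ([column, row] in pixels: a listed point, or the origin of a listed thing).
The state is a dict: "time": time; "qpos": joint angles; "dq": joint speeds; "joint_efforts": joint torques, N m; "eef_pos": TCP position; "tcp_rot": TCP orientation; "contact_force": force on the tool from outside, world axes, zero at the start; "wrist_torque": the same for the moment, N m; "opening": opening from 0.0 (shut) to 1.0 (fully open).
Only numpy, scipy, OpenCV 4.12 (cv2) and the standard library are available. Lean on these libraries where they do the work, as an engineer would, in place of code of your own. Each camera call takes 0.05 s, during which the arm holds its last target.

## Task

Clamp the longest resin specimen block for polishing: lay it flat and straight, lengthwise, on the bed of the clamp between the two jaws and let go of it, then wind the moving jaw shut by pushing the handle's spokes round clockwise (seen from above), one after another on the side that the guard leaves open. Stop when the turning becomes clearly stiffer because the block is gripped firmly between both jaws; do not crush it, push the jaw itself or disturb the other blocks, the petri dish or the dropper bottle.

Things in the scene. Friction and masses are not known exactly. Their poses are not given: they have to be found in the camera images.
- block_mid (a point): centre of the specimen block to clamp: the longest of the three clear resin blocks with an insect, 34 (its x) x 70 (its y) x 22 mm (z), about 0.06 kg, lying flat on the bench; its centre is 11 mm above its underside
- long_block: the same block; origin at the centre of its underside
- bed (a point): point on top of the clamp's aluminium bed, 34 mm above the bench, where the block's middle should be laid, the block's y along this point's y (either way round). Axes: y along the clamp from moving to fixed jaw, z up, x across. The bed is 30 mm wide, narrower than the block. The fixed jaw's spring-backed pad stands 40 to 52 mm away in +y (its bolted setting differs each time and is not measured) and gives 1 mm per 20 N
- clamp: the clamp, a fixed grey and metal fixture 330 mm long, standing turned on the bench; origin under its middle, axes as bed, which is 95 mm away in +y. Base plate 10 mm thick, reaching 55 mm to either side in x. Jaws 46 mm wide, tops 62 mm above the bench. Gear housing under the handle 70 mm wide, up to 58 mm above the bench
- jaw: the moving jaw; origin at the middle of its face, 48 mm above the bench, axes as bed. The opening between the jaws starts 20 to 39 mm longer than the block. The jaw moves 12 mm in +y per radian of clockwise turning of the handle, and pushes a loosely lying block along the bed up to the fixed jaw
- capstan: star handle on a vertical axis, 95 mm from the clamp's origin in the clamp's -y; origin on the axis at the spokes' height, 95 mm above the bench. Five level round steel spokes, 10 mm thick, every 72 degrees, the first along this body's x axis, which turns with it. Clockwise from above closes the jaw. Stays where it is left. Hub 52 mm wide, its top 113 mm above the bench
- spoke_end (a point): centre of the black ball, 18 mm wide, on the end of the first spoke, 84 mm from the axis. Pushed at 65 mm from the axis a spoke takes 4.6 N while the jaw runs free; with the block between both jaws the push grows by 1.8 N per 10 N of grip, quickly (within about 0.2 rad). Stop at 8.5 to 10 N, a good firm grip; below 7 N the grip is too loose, above 13 N it damages the block
- guard (a point): middle of the flat grey guard plate, its top 111 mm above the bench, 214 mm (x) by 100 mm (y), 4 mm thick, on two posts; axes as bed. It covers the spokes on the half towards the jaws: its open edge lies over the handle's axis. Spokes can be pushed only on the other half, where they travel from the clamp's +x side by -y to its -x side
- shelf_corner (a point): near right lower corner of the dark reagent shelf that overhangs the middle of the bench, 243 mm up and 22 mm thick; the shelf runs from here away from the robot and 215 mm to the left. Keep the gripper and wrist clear of it between bed and handle
- other_block_1: shorter clear resin block, 30x46x21 mm, a bystander; origin under its centre
- other_block_2: shorter clear resin block, 30x44x20 mm, a bystander; origin under its centre
- petri: closed petri dish, 68 mm wide, 15 mm high, a bystander; origin under its centre
- dropper: dropper bottle standing, 33 mm wide, 85 mm high, a bystander; origin under its centre

How it is judged:
On the way, in this order (a step that is already met when the one before it is completed fails the run):
1. the long block lies flat and straight on the bed between the jaws, let go of, the jaw not yet on it (x of block_mid in the frame of bed between -0.006 and 0.006 m and z of block_mid in the frame of bed between 0.008 and 0.014 m and y of block_mid in the frame of bed between -0.025 and 0.025 m and angle between the y axis of block_mid and the y axis of bed, either way round below 0.12 rad and angle between block_mid's own z axis and vertical below 0.06 rad and contact force between the fingers and long_block below 0.2 N and contact force between jaw and long_block below 2 N and linear speed of long_block below 0.05 m/s), for 0.2 s.
2. the jaw, wound by the spokes, grips the block firmly against the fixed jaw (x of block_mid in the frame of bed between -0.006 and 0.006 m and z of block_mid in the frame of bed between 0.008 and 0.014 m and y of block_mid in the frame of bed between -0.025 and 0.025 m and angle between the y axis of block_mid and the y axis of bed, either way round below 0.12 rad and angle between block_mid's own z axis and vertical below 0.06 rad and contact force between the fingers and long_block below 0.2 N and contact force between jaw and long_block above 8 N), for 0.2 s.
At the end, for the whole second after the job is handed in: The long block lies flat on the bed (centre within 6 mm of the bed's centre line, turned less than 0.12 rad from it, resting on it), held between the jaws with more than 8 N, and block and capstan are at rest (all of step 2 and linear speed of long_block below 0.01 m/s and angular speed of capstan below 0.05 rad/s); the robot touches nothing.
It fails at once if the block is crushed: the jaw presses it with more than 50 N (contact force between jaw and long_block above 50 N).
It fails at once if a spoke or the hub is pushed with more than 25 N (contact force between any of the fingers, the arm and capstan above 25 N).
It fails at once if the robot pushes the moving jaw itself with more than 8 N (contact force between any of the fingers, the arm and jaw above 8 N).
It fails at once if a bystander is moved more than 30 mm (distance of any of other_block_1, other_block_2, petri, dropper from where it was at the start of the episode above 0.03 m).
It also fails if it takes over 72 s, if anything falls off the work surface, if the arm or the gripper's body presses on something with over 40 N, if the wrist force passes 120 N, or if a joint passes its speed limit or range.

## Working session

There is one attempt and no reset: what is moved stays moved. The work goes in short steps, Python scripts to look and compute and a shell command to move; the robot and the scene stay as the last step left them, time stands still between calls to the robot, and variables do not carry over. Pictures are saved under pics/ and viewed, and the job is handed in when it is done.

```bash
ls; mkdir -p pics
python3 - <<'E'
from plant import *
import cv2
s=get_state()
for k,v in s.items(): print(k,v)
for n in("scene","top"):
    c=read_camera(n); print(n,c["vfov"],c["cx"],c["cy"],c["cam_to_world"],[k for k in c])
    cv2.imwrite(f"pics/{n}0.png",c["color"][:,:,::-1])
    for t in("block_mid","long_block","bed","clamp","jaw","capstan","spoke_end","guard","shelf_corner","other_block_1","petri","dropper"):
        print(t,[([round(float(x)) for x in r["location"]],round(float(r["p"]),2)) for r in place_of(t,n)])
E
```

```text
pics
time 0.0
qpos [ 1.09198953e+00  2.87195632e-01  1.57816301e+00 -1.71469643e-05
  1.27859433e+00 -1.49990237e-01]
dq [-0.00031424 -0.00104945  0.00076764 -0.00115686 -0.00044971  0.00220422]
joint_efforts [ 5.60123244e-04 -4.05986273e+01 -2.92628467e+01 -1.11746915e-04
  5.92244192e-03 -5.39413762e-06]
eef_pos [0.21765802 0.63829924 0.24693472]
tcp_rot [ 1.63666057e-01  9.86515093e-01 -1.12484561e-03 -3.57151870e-04]
contact_force [0.66884667 0.11762495 0.42157053]
wrist_torque [-0.03624624  0.00939427 -0.03818736]
opening 0.9981000424163755
scene 48.63273307305732 315.08744509422195 243.71018120929986 [[-0.8498779   0.19456926 -0.4897452  -0.10874731]
 [-0.52652671 -0.35204206  0.77384495  0.91603199]
 [-0.02184446  0.91553765  0.40163868  0.66195344]
 [ 0.          0.          0.          1.        ]] ['color', 'vfov', 'cx', 'cy', 'cam_to_world']
block_mid [([314, 340], 0.76)]
long_block [([313, 344], 0.57)]
bed [([374, 285], 0.63)]
clamp [([370, 276], 0.79)]
jaw [([373, 267], 0.63)]
capstan [([369, 232], 0.57)]
spoke_end [([342, 226], 0.65)]
guard [([371, 236], 0.74)]
shelf_co
[... 180 characters left out ...]
 314.7789267382157 247.13917920552663 [[ 0.01474308  0.99624227 -0.08534621  0.39975689]
 [-0.9998761   0.01515998  0.00423882 -0.03043837]
 [ 0.00551674  0.08527314  0.99634234  1.51284376]
 [ 0.          0.          0.          1.        ]] ['color', 'vfov', 'cx', 'cy', 'cam_to_world']
block_mid [([257, 290], 0.53)]
long_block [([260, 287], 0.66)]
bed [([359, 293], 0.59)]
clamp [([390, 277], 0.85)]
jaw [([375, 290], 0.5), ([426, 258], 0.34)]
capstan [([426, 260], 0.82)]
spoke_end [([426, 228], 0.66)]
guard [([410, 266], 0.58), ([369, 251], 0.26)]
shelf_corner [([370, 250], 0.62), ([224, 303], 0.62)]
other_block_1 [([224, 305], 0.68), ([189, 310], 0.56)]
petri [([395, 202], 0.6)]
dropper []
```

View pics/scene0.png

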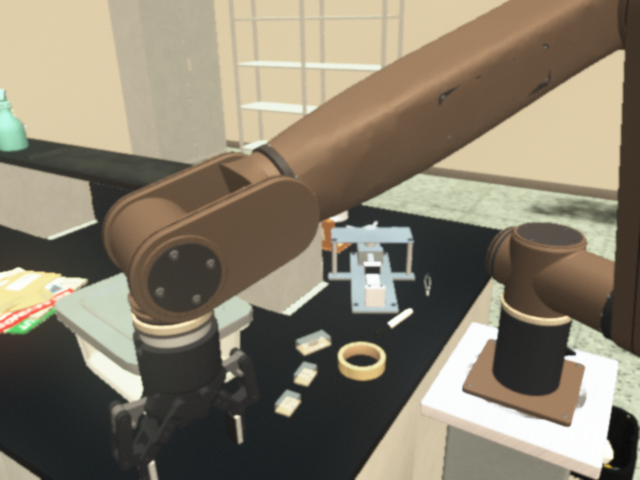

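View pics/top0.png

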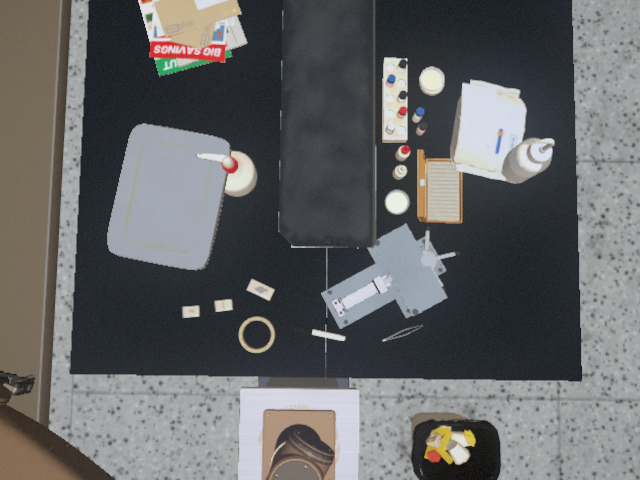

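```bash
cat > h.py <<'E'
from plant import *
import numpy as np, cv2
from scipy.spatial.transform import Rotation as R
def cam(n): return read_camera(n)
def ray(c,px):
    f=240/np.tan(np.radians(c["vfov"])/2); M=c["cam_to_world"]
    d=M[:3,:3]@np.array([(px[0]-c["cx"])/f,-(px[1]-c["cy"])/f,-1]); return M[:3,3],d
def atz(c,px,z):
    o,d=ray(c,px); return o+d*(z-o[2])/d[2]
def proj(c,p):
    f=240/np.tan(np.radians(c["vfov"])/2); M=np.asarray(c["cam_to_world"]); q=M[:3,:3].T@(np.asarray(p)-M[:3,3])
    return np.array([c["cx"]+f*q[0]/-q[2],c["cy"]-f*q[1]/-q[2]])
def crop(c,x0,y0,w,h,k,name):
    im=c["color"][y0:y0+h,x0:x0+w,::-1]; cv2.imwrite(name,cv2.resize(im,None,fx=k,fy=k,interpolation=cv2.INTER_CUBIC))
def fing(op): pass
E
python3 - <<'E'
from h import *
for n in("top","scene"):
    c=cam(n)
    if n=="top":
        crop(c,170,210,300,140,2.66,"pics/t1.png"); crop(c,310,215,160,120,5,"pics/t2.png"); crop(c,170,265,120,70,6,"pics/t3.png")
    else: crop(c,270,200,160,120,5,"pics/s1.png"); 
    for t,z in(("block_mid",.011),("long_block",0),("bed",.034),("clamp",0),("jaw",.048),("capstan",.095),("spoke_end",.095),("guard",.111),("shelf_corner",.243),("other_block_1",0),("petri",0),("dropper",0)):
        for r in place_of(t,n)[:3]: print(n,t,np.round(r["location"],1),np.round(atz(c,r["location"],z),4),round(float(r["p"]),2))
    for t in ("long_block","capstan","clamp","petri","dropper","other_block_1"):
        for r in trace(t,n)[:3]:
            m=r["pixels"].astype(np.uint8); pts=np.argwhere(m)[:,::-1].astype(np.float32)
            print("TR",n,t,round(float(r["p"]),2),cv2.minAreaRect(pts),m.sum())
E
```

```text
top block_mid [257.9 290.1] [0.4099 0.1147 0.011 ] 0.77
top long_block [257.6 288.8] [0.4135 0.1166 0.    ] 0.88
top bed [354.7 294.9] [ 0.4009 -0.1445  0.034 ] 0.72
top clamp [389.7 277.8] [ 0.4487 -0.242   0.    ] 0.96
top jaw [374.6 286.9] [ 0.4226 -0.1956  0.048 ] 0.59
top capstan [426.3 259.3] [ 0.4943 -0.3223  0.095 ] 0.88
top spoke_end [425.1 226.1] [ 0.5798 -0.3194  0.095 ] 0.75
top guard [409.5 267.4] [ 0.4721 -0.2765  0.111 ] 0.62
top shelf_corner [372.1 244.9] [ 0.5157 -0.1674  0.243 ] 0.65
top other_block_1 [223.2 304.1] [0.3709 0.2087 0.    ] 0.75
top petri [393.6 201.3] [ 0.6594 -0.2521  0.    ] 0.7
TR top long_block 0.9 ((260.10003662109375, 289.300048828125), (26.385601043701172, 12.969193458557129), 26.56505012512207) 333
TR top capstan 0.88 ((435.4508361816406, 257.4590148925781), (56.5922966003418, 40.33161926269531), 39.80557632446289) 553
TR top clamp 0.59 ((392.9587707519531, 279.0216979980469), (86.53570556640625, 143.822509765625), 62.241458892822266) 7299
TR top clamp 0.33 ((259.7705383300781, 289.86260986328125), (26.50586700439453, 13.040034294128418), 25.2
[... 1051 characters left out ...]
ene other_block_1 [372.6 237. ] [ 0.5663 -0.4929  0.    ] 0.35
scene petri [371.1 269. ] [ 0.4694 -0.2859  0.    ] 0.54
TR scene long_block 0.93 ((313.0955810546875, 342.233642578125), (17.501253128051758, 35.25492477416992), 67.7509765625) 561
TR scene capstan 0.63 ((367.5063781738281, 227.06553649902344), (46.99300765991211, 20.910873413085938), 25.407718658447266) 87
TR scene clamp 0.8 ((371.0, 265.5), (93.0, 86.0), 90.0) 4811
TR scene other_block_1 0.9 ((287.800048828125, 402.9000549316406), (21.913463592529297, 25.93838882446289), 26.56505012512207) 473
TR scene other_block_1 0.6 ((305.41998291015625, 373.44000244140625), (19.600000381469727, 27.799999237060547), 36.869895935058594) 461
```

View pics/t2.png

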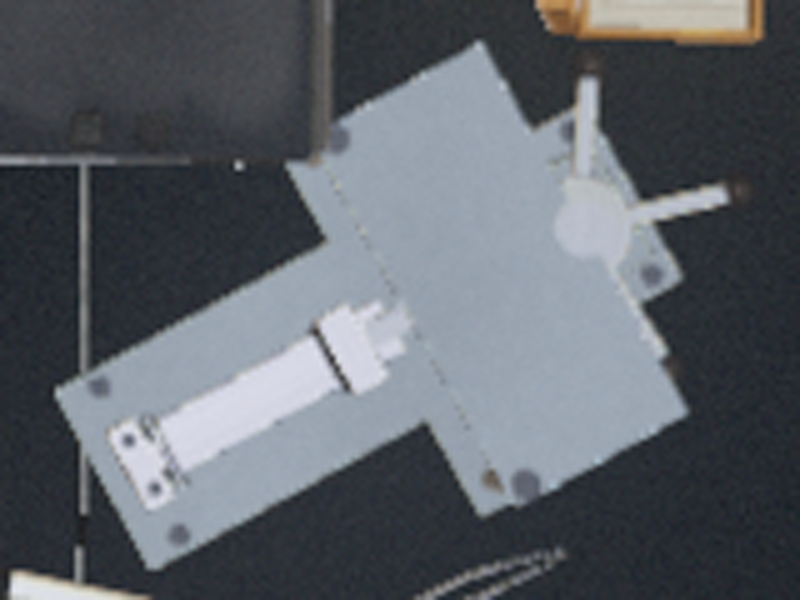

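View pics/t3.png

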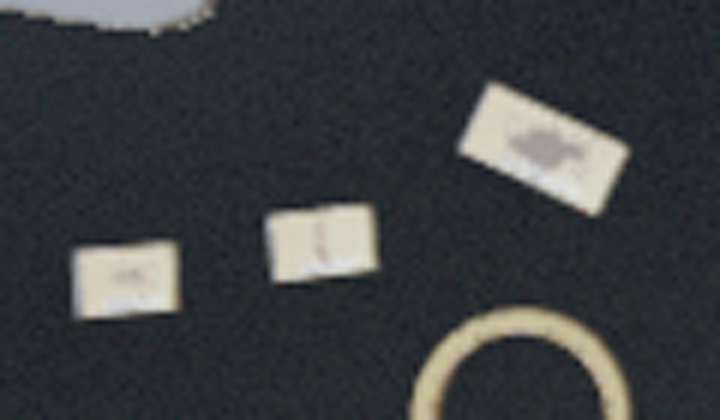

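View pics/s1.png

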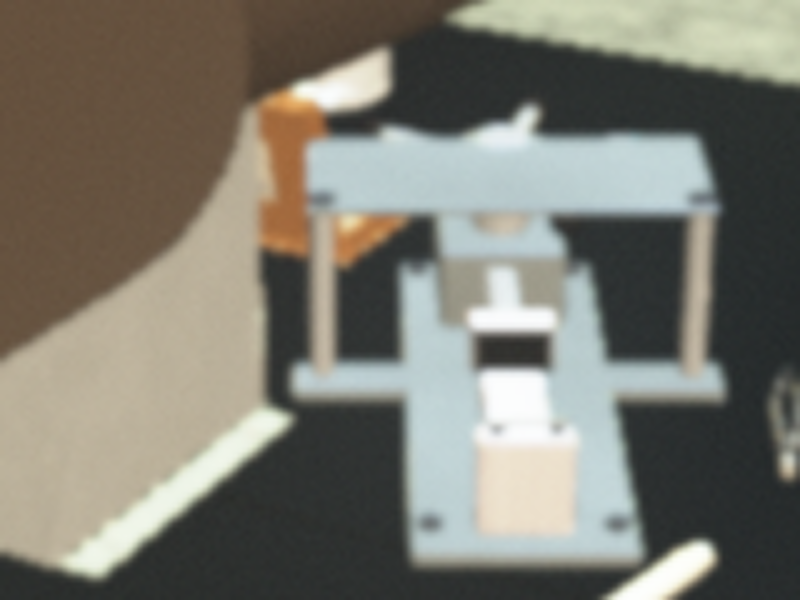

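```bash
cat > fit.py <<'E'
from h import *
from scipy.optimize import least_squares
ct=cam("top"); cs=cam("scene")
s=lambda p,o,k:(np.array(p)+.5)/k-.5+np.array(o)
T=lambda *p:s(p,(310,215),5); S=lambda *p:s(p,(270,200),5)
obs=[(ct,T(57,395),(.055,.165,.01)),(ct,T(152,570),(-.055,.165,.01)),(ct,T(683,278),(-.055,-.165,.01)),
(ct,T(480,42),(.107,-.095,.111)),(ct,T(688,410),(-.107,-.095,.111)),(ct,T(482,515),(-.107,.005,.111)),(ct,T(290,165),(.107,.005,.111)),(ct,T(592,225),(0,-.095,.113)),
(cs,S(308,138),(.107,-.095,.111)),(cs,S(698,134),(-.107,-.095,.111)),(cs,S(412,550),(.055,.165,.01)),(cs,S(640,550),(-.055,.165,.01))]
def w(p,l):
    c,sn=np.cos(p[2]),np.sin(p[2]); return np.array([p[0]+c*l[0]-sn*l[1],p[1]+sn*l[0]+c*l[1],l[2]])
def res(p,sub): return np.concatenate([proj(c,w(p,l))-u for c,u,l in sub])
for nm,sub in(("all",obs),("top",obs[:8]),("scene",obs[8:])):
    r=least_squares(res,[.448,-.24,1.1],args=(sub,)); print(nm,np.round(r.x,4),np.round(r.fun,1))
    for b,l in(("bed",(0,.095,.034)),("cap",(0,-.095,.095))): print(b,np.round(w(r.x,l),4))
    if nm=="all": P=r.x
# spokes
for t in((588,62),(738,190),(672,368)):
    q=atz(ct,T(*t),.095)-w(P,(0,-.095,.095)); print("ball",np.hypot(*q[:2]),"clamp ang deg",np.degrees(np.arctan2(q[1],q[0])-P[2])%360)
for t in((330,340),(375,300)): pass
# jaw face: top edge in top image
for nm,t,z in(("jawface near",(345,390),.062),("jawface far",(312,330),.062),("fixed a",(110,432),.062),("fixed b",(152,512),.062),("fixed right",(178,495),.062),("padR",(165,420),.05),("slot/edge r",(340,385),.034)):
    q=atz(ct,T(*t),z); d=q[:2]-P[:2]; c,sn=np.cos(P[2]),np.sin(P[2]); print(nm,np.round([c*d[0]+sn*d[1],-sn*d[0]+c*d[1]],4))
# block
B=lambda *p:s(p,(170,265),6)
cor=[B(492,82),B(630,150),B(600,217),B(458,150)]
q=np.array([atz(ct,u,.018) for u in cor]); print(np.round(q,4),"mean",q.mean(0))
e=q[1]-q[0]+q[2]-q[3]; print("long ang",np.degrees(np.arctan2(e[1],e[0])),np.linalg.norm(q[1]-q[0]),np.linalg.norm(q[2]-q[1]))
crop(cs,280,315,80,60,10,"pics/s2.png"); crop(ct,330,260,70,60,11,"pics/t4.png")
E
python3 fit.py
```

```text
all [ 0.4406 -0.2288  0.5124] [ 1.  -1.7  1.6 -0.6  2.2 -0.8 -2.9  1.7 -2.9  2.4  3.7  0.5  0.7 -4.2
 -4.5  2.   0.2  0.8  0.2  1.3  0.  -1.6  0.8 -1.5]
bed [ 0.3941 -0.146   0.034 ]
cap [ 0.4872 -0.3116  0.095 ]
top [ 0.4404 -0.2293  0.514 ] [ 1.2 -1.5  1.9 -0.4  2.3 -0.9 -2.8  1.8 -2.7  2.4  3.9  0.5  0.9 -4.1
 -4.3  2. ]
bed [ 0.3937 -0.1466  0.034 ]
cap [ 0.4871 -0.312   0.095 ]
scene [ 0.44   -0.2259  0.5115] [-0.1  1.2  0.   1.7 -0.4 -1.   0.5 -0.9]
bed [ 0.3935 -0.1431  0.034 ]
cap [ 0.4865 -0.3087  0.095 ]
ball 0.09133411474327771 clamp ang deg 322.33046478580815
ball 0.09353834459938741 clamp ang deg 256.46020494654067
ball 0.08634682430732991 clamp ang deg 190.77822937566359
jawface near [-0.0168  0.0373]
jawface far [0.0187 0.0373]
fixed a [0.0226 0.1553]
fixed b [-0.0241  0.156 ]
fixed right [-0.0228  0.1399]
padR [0.014  0.1266]
slot/edge r [-0.0147  0.0353]
[[0.4414 0.1317 0.018 ]
 [0.4119 0.0693 0.018 ]
 [0.3819 0.0821 0.018 ]
 [0.4108 0.1461 0.018 ]] mean [0.41150822 0.10729108 0.018     ]
long ang -114.75239700235262 0.06897359914906821 0.032599584352168295
```

```bash
ls pics
```

```text
s1.png
s2.png
scene0.png
t1.png
t2.png
t3.png
t4.png
top0.png
```

```bash
sed -i 's/(ct,T(482,515),(-.107,.005,.111)),(ct,T(290,165),(.107,.005,.111)),//; s/obs\[:8\]/obs[:6]/; s/obs\[8:\]/obs[6:]/' fit.py
cat >> fit.py <<'E'
def ov(c,o,sz,k,name,P):
    im=cv2.resize(c["color"][o[1]:o[1]+sz[1],o[0]:o[0]+sz[0],::-1],None,fx=k,fy=k,interpolation=cv2.INTER_CUBIC)
    def pl(x0,x1,y0,y1,z,col):
        v=[(proj(c,w(P,(a,b,z)))-o+.5)*k-.5 for a,b in((x0,y0),(x1,y0),(x1,y1),(x0,y1))]
        cv2.polylines(im,[np.int32(np.round(v))],True,col,1)
    pl(-.055,.055,-.165,.165,.01,(0,0,255)); pl(-.107,.107,-.095,.005,.111,(0,255,0)); pl(-.035,.035,-.13,-.06,.058,(255,0,0))
    pl(-.015,.015,.04,.14,.034,(255,0,255)); pl(-.023,.023,.142,.155,.062,(0,128,255))
    q=(proj(c,w(P,(0,-.095,.113)))-o+.5)*k; cv2.circle(im,tuple(int(a) for a in q),int(.026*555/1.35*k) if c is ct else 3,(0,200,200),1)
    cv2.imwrite(name,im)
ov(ct,np.array((310,215)),(160,120),5,"pics/ot.png",P); ov(cs,np.array((270,200)),(160,120),5,"pics/os.png",P)
E
python3 fit.py
```

```text
all [ 0.4419 -0.2306  0.5125] [ 1.7 -2.2  2.3 -1.   2.8 -1.3 -2.2  1.2 -2.2  1.9 -3.7  1.5  0.1  0.5
 -0.   1.  -0.1 -2.1  0.6 -2. ]
bed [ 0.3953 -0.1479  0.034 ]
cap [ 0.4885 -0.3134  0.095 ]
top [ 0.442  -0.2314  0.5137] [ 2.  -2.1  2.6 -1.   3.1 -1.4 -1.9  1.2 -1.9  1.8 -3.5  1.4]
bed [ 0.3954 -0.1487  0.034 ]
cap [ 0.4887 -0.3142  0.095 ]
scene [ 0.44   -0.2259  0.5115] [-0.1  1.2  0.   1.7 -0.4 -1.   0.5 -0.9]
bed [ 0.3935 -0.1431  0.034 ]
cap [ 0.4865 -0.3087  0.095 ]
ball 0.08980472817159545 clamp ang deg 323.34251796111425
ball 0.09145335078171646 clamp ang deg 255.97991851280926
ball 0.08620430455606952 clamp ang deg 189.2997750931889
jawface near [-0.017   0.0395]
jawface far [0.0185 0.0395]
fixed a [0.0224 0.1575]
fixed b [-0.0243  0.1582]
fixed right [-0.023   0.1421]
padR [0.0138 0.1288]
slot/edge r [-0.0149  0.0375]
[[0.4414 0.1317 0.018 ]
 [0.4119 0.0693 0.018 ]
 [0.3819 0.0821 0.018 ]
 [0.4108 0.1461 0.018 ]] mean [0.41150822 0.10729108 0.018     ]
long ang -114.75239700235262 0.06897359914906821 0.032599584352168295
```

View pics/ot.png

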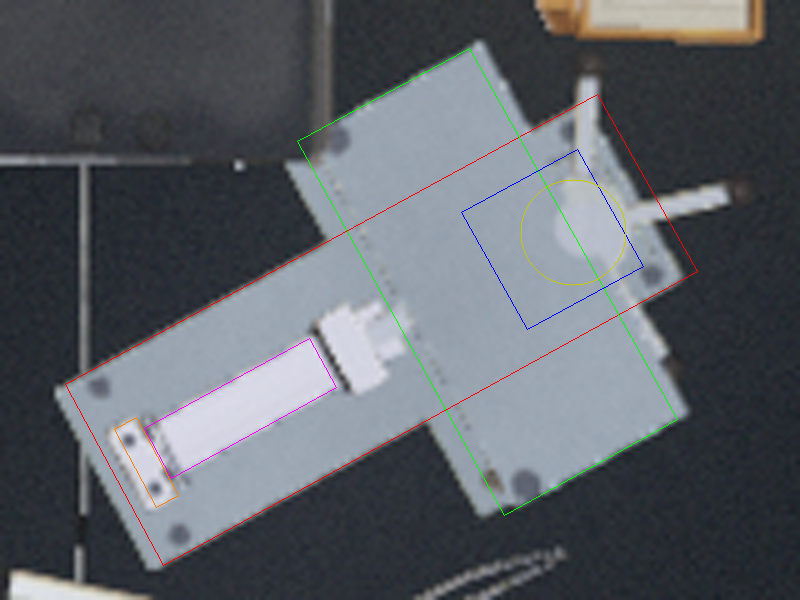

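View pics/os.png

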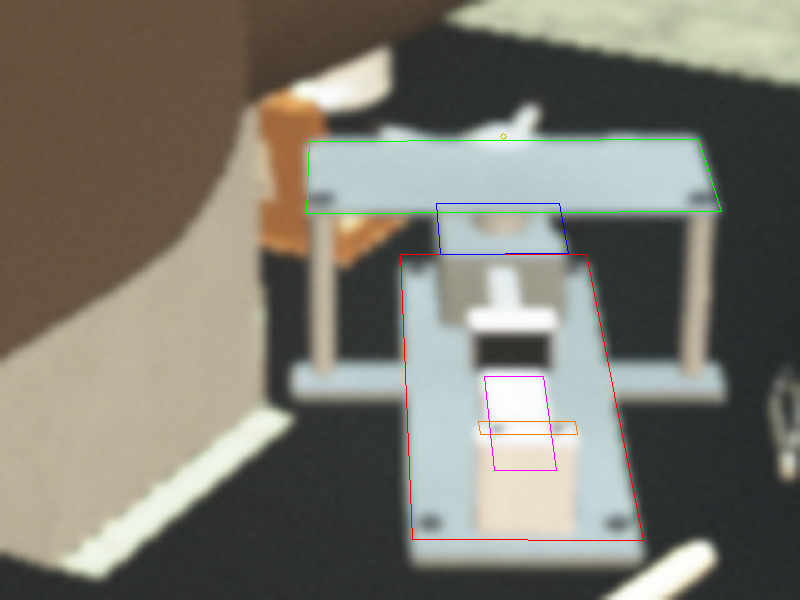

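View pics/s2.png

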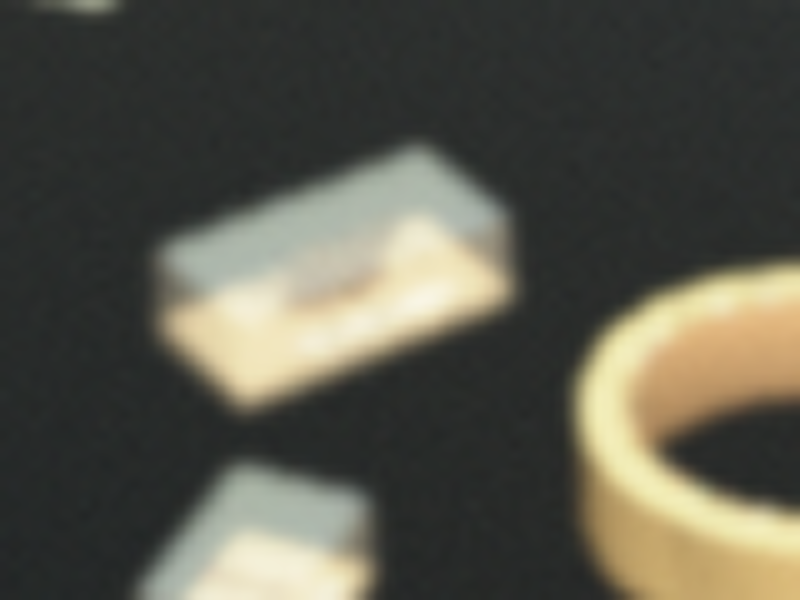

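Run:
```python
from h import *
c=cam("top"); T=lambda *p:(np.array(p)+.5)/5-.5+np.array((310,215))
for nm,p,z in(("L+",(57,395),.01),("L-",(152,570),.01),("R-",(683,278),.01),("R+",(590,100),.01),("hub",(592,225),.113),("gd+",(480,42),.111),("gd-",(688,410),.111),("gn+",(330,170),.111),("gn-",(495,490),.111),("screwL+",(99,386),.01),("L-",(178,535),.01),("R+",(568,130),.01),("R-",(650,275),.01),("bedmid",(240,405),.034),("fx",(128,440),.062),("fx2",(154,488),.062)):
    print(nm,np.round(atz(c,T(*p),z),4), np.round(atz(c,T(*p),0),4))
print(240/np.tan(np.radians(c["vfov"]/2)))
```

```text
L+ [ 0.4031 -0.0555  0.01  ] [ 0.4031 -0.0556  0.    ]
L- [ 0.3103 -0.1077  0.01  ] [ 0.3097 -0.1082  0.    ]
R- [ 0.4712 -0.3937  0.01  ] [ 0.4717 -0.3961  0.    ]
R+ [ 0.5674 -0.3435  0.01  ] [ 0.5685 -0.3456  0.    ]
hub [ 0.4924 -0.3229  0.113 ] [ 0.4999 -0.3465  0.    ]
gd+ [ 0.585  -0.2665  0.111 ] [ 0.5997 -0.2852  0.    ]
gd- [ 0.4    -0.3715  0.111 ] [ 0.4    -0.3985  0.    ]
gn+ [ 0.5185 -0.1905  0.111 ] [ 0.5279 -0.2032  0.    ]
gn- [ 0.3586 -0.2742  0.111 ] [ 0.3553 -0.2936  0.    ]
screwL+ [ 0.4082 -0.078   0.01  ] [ 0.4083 -0.0784  0.    ]
L- [ 0.3291 -0.1215  0.01  ] [ 0.3286 -0.1221  0.    ]
R+ [ 0.5508 -0.3315  0.01  ] [ 0.5518 -0.3335  0.    ]
R- [ 0.4726 -0.3758  0.01  ] [ 0.4731 -0.3781  0.    ]
bedmid [ 0.3991 -0.1522  0.034 ] [ 0.3991 -0.155   0.    ]
fx [ 0.3802 -0.0918  0.062 ] [ 0.3793 -0.0944  0.    ]
fx2 [ 0.3556 -0.1056  0.062 ] [ 0.3537 -0.1088  0.    ]
555.5963742359323
```

View pics/t4.png

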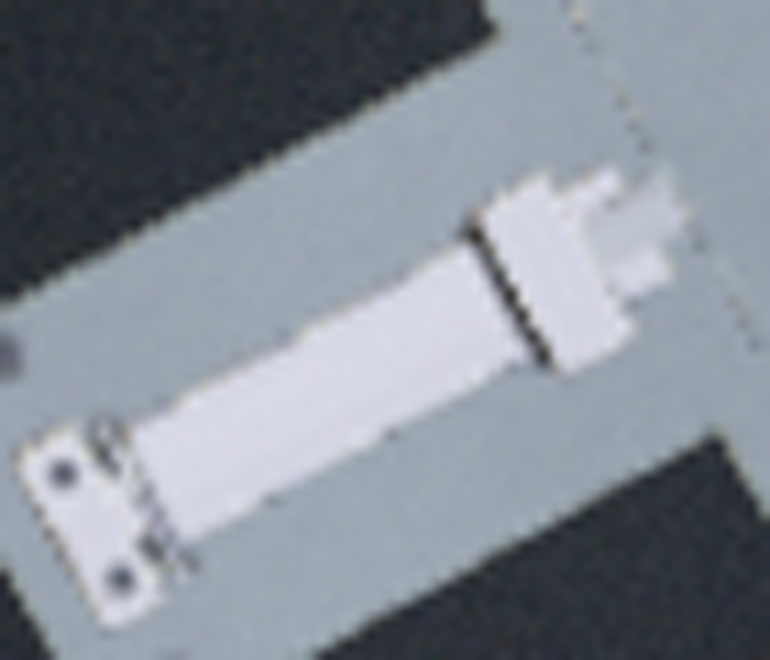

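Run:
```python
from h import *
c=cam("top"); o=(405,215);k=10
im=c["color"][215:295,405:475,::-1].astype(float)
im=(np.clip(im/255,0,1)**0.45*255).astype(np.uint8)
im=cv2.resize(im,None,fx=7.5,fy=7.5,interpolation=cv2.INTER_CUBIC); cv2.imwrite("pics/t5.png",im)
c=cam("scene")
im=c["color"][205:265,325:425,::-1].astype(float)
im=(np.clip(im/255,0,1)**0.45*255).astype(np.uint8)
im=cv2.resize(im,None,fx=8,fy=8,interpolation=cv2.INTER_CUBIC); cv2.imwrite("pics/s5.png",im)
```

```text
(no output)
```

View pics/t5.png

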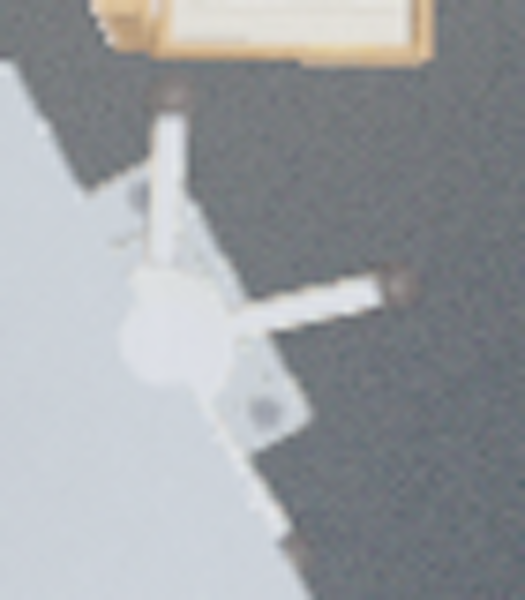

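View pics/s5.png

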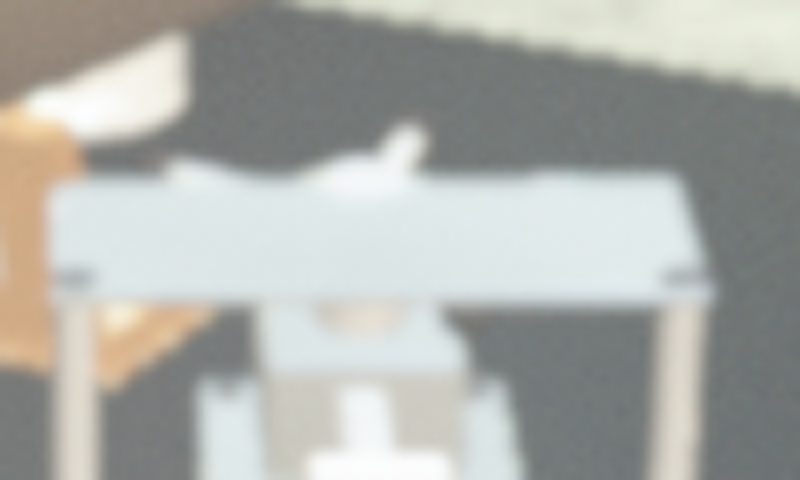

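Run:
```python
from h import *
from scipy.optimize import least_squares
c=cam("top"); T=lambda *p:(np.array(p)+.5)/7.5-.5+np.array((405,215))
b=[atz(c,T(*p),.095)[:2] for p in((172,97),(400,285),(300,552))]
print(np.round(b,4), np.linalg.norm(b[0]-b[1]), np.linalg.norm(b[1]-b[2]), 2*.084*np.sin(np.radians(36)))
f=lambda p:np.concatenate([p[:2]+.084*np.array([np.cos(p[2]-i*1.2566),np.sin(p[2]-i*1.2566)])-b[i] for i in range(3)])
for m in (3,2):
    r=least_squares(lambda p:f(p)[:2*m],[.49,-.31,0]);print(r.x,np.round(r.fun,4))
print(atz(c,T(157,346),.095))
```

```text
[[ 0.5763 -0.3256]
 [ 0.5128 -0.4034]
 [ 0.4213 -0.3687]] 0.1004294011368273 0.09787041561406998 0.0987479223851355
[ 0.49151329 -0.32223258 -0.04679473] [-0.0009 -0.0006  0.0009  0.0002  0.      0.0004]
[ 0.49190967 -0.32156512 -0.05593913] [-0.0005 -0.0007  0.0005  0.0007]
[ 0.49069726 -0.32026605  0.095     ]
```

Run:
```python
from h import *
c=cam("scene"); ct=cam("top")
k=lambda q:np.round((q-np.array((325,205))+.5)*8-.5)
for p in((.5763,-.3256,.095),(.5128,-.4034,.095),(.4915,-.322,.095),(.4915,-.322,.113),(.4848,-.3077,.113)): print(p,proj(c,p),k(proj(c,p)))
# jaw & fixed jaw & base features triangulated
def tri(a,b):
    o1,d1=ray(ct,a);o2,d2=ray(c,b);A=np.stack([d1,-d2],1);s=np.linalg.lstsq(A,o2-o1,rcond=None)[0]
    p,q=o1+s[0]*d1,o2+s[1]*d2; return np.round((p+q)/2,4),round(float(np.linalg.norm(p-q)),4)
T=lambda *p:(np.array(p)+.5)/5-.5+np.array((310,215)); S=lambda *p:(np.array(p)+.5)/5-.5+np.array((270,200))
for n,a,b in(("baseL+",(57,395),(412,551)),("baseL-",(152,570),(642,548)),("fixbolt+",(128,440),(498,429)),("fixbolt-",(155,488),(558,429)),("guard+",(480,42),(308,139)),("guard-",(688,410),(698,135)),("jawtop+ front",(315,330),(468,330)),("jawtop- front",(350,393),(556,330)),("screw+",(99,386),(430,522)),("screw-",(178,535),(618,522)),("gscrew-",(525,485),(701,198)),("gscrew+",(337,138),(321,198))):
    print(n,tri(T(*a),S(*b)))
```

```text
(0.5763, -0.3256, 0.095) [344.33774935 225.82187158] [158. 170.]
(0.5128, -0.4034, 0.095) [376.25359182 221.01595091] [414. 132.]
(0.4915, -0.322, 0.095) [370.40229213 231.66341357] [367. 217.]
(0.4915, -0.322, 0.113) [370.53204167 225.65995915] [368. 169.]
(0.4848, -0.3077, 0.113) [370.40912106 227.79093379] [367. 186.]
baseL+ (array([ 0.4043, -0.0548,  0.0076]), 0.0029)
baseL- (array([ 0.3105, -0.1076,  0.0096]), 0.0006)
fixbolt+ (array([ 0.3801, -0.0918,  0.0625]), 0.0002)
fixbolt- (array([ 0.3556, -0.1061,  0.0623]), 0.0001)
guard+ (array([ 0.5853, -0.2668,  0.1092]), 0.0003)
guard- (array([ 0.399 , -0.3721,  0.1103]), 0.0023)
jawtop+ front (array([ 0.4414, -0.1877,  0.0592]), 0.006)
jawtop- front (array([ 0.4055, -0.2079,  0.0591]), 0.0016)
screw+ (array([ 0.4084, -0.0779,  0.0107]), 0.0003)
screw- (array([ 0.3293, -0.1213,  0.0115]), 0.0002)
gscrew- (array([ 0.3615, -0.2892,  0.1115]), 0.0004)
gscrew+ (array([ 0.5349, -0.1939,  0.1113]), 0.0004)
```

```bash
cat >> h.py <<'E'
YAW=.513; AX=np.array([.4918,-.3214])   # capstan axis
XD=np.array([np.cos(YAW),np.sin(YAW)]); YD=np.array([-np.sin(YAW),np.cos(YAW)])
def loc(p): d=np.asarray(p)[:2]-AX; return np.array([d@XD,d@YD])
def wor(x,y): return AX+x*XD+y*YD
E
python3 - <<'E'
from h import *
c=cam("top"); T=lambda *p:(np.array(p)+.5)/11-.5+np.array((330,260))
for n,p,z in(("jaw face top +",(480,213),.062),("jaw face top -",(556,367),.062),("jaw bot +",(463,235),.034),("jaw bot -",(538,362),.034),("jaw back +",(545,172),.062),("jaw back -",(632,325),.062),
 ("fix back+",(15,460),.062),("fix back-",(105,632),.062),("fix front+",(78,425),.062),("fix front-",(165,598),.062),("pad/bed+",(130,435),.05),("pad/bed-",(180,540),.05),("bed edge+ mid",(300,335),.034),("bed edge- mid",(350,455),.034)):
    print(n,np.round(loc(atz(c,T(*p),z))-[0,.095],4))
im=c["color"][280:312,322:366,::-1]; cv2.imwrite("pics/t6.png",cv2.resize(im,None,fx=18,fy=18,interpolation=cv2.INTER_NEAREST))
c=cam("scene");im=c["color"][250:305,350:400,::-1]; cv2.imwrite("pics/s6.png",cv2.resize(im,None,fx=10.9,fy=10.9,interpolation=cv2.INTER_CUBIC))
E
```

```text
jaw face top + [0.022  0.0432]
jaw face top - [-0.0184  0.045 ]
jaw bot + [0.0185 0.0463]
jaw bot - [-0.0169  0.0452]
jaw back + [0.0231 0.0249]
jaw back - [-0.0184  0.0244]
fix back+ [0.0236 0.1681]
fix back- [-0.022   0.1688]
fix front+ [0.0237 0.151 ]
fix front- [-0.0218  0.1525]
pad/bed+ [0.0153 0.1408]
pad/bed- [-0.0122  0.1424]
bed edge+ mid [0.0163 0.0925]
bed edge- mid [-0.0147  0.0959]
```

View pics/t6.png

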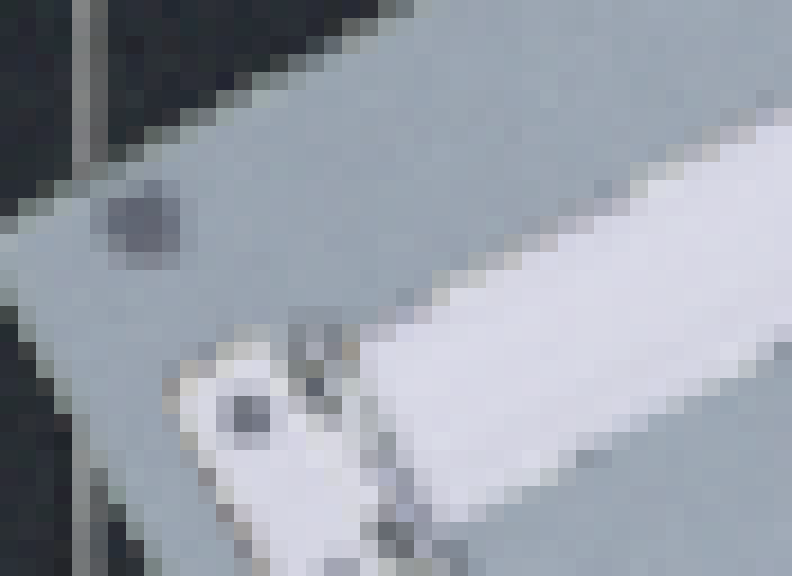

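View pics/s6.png

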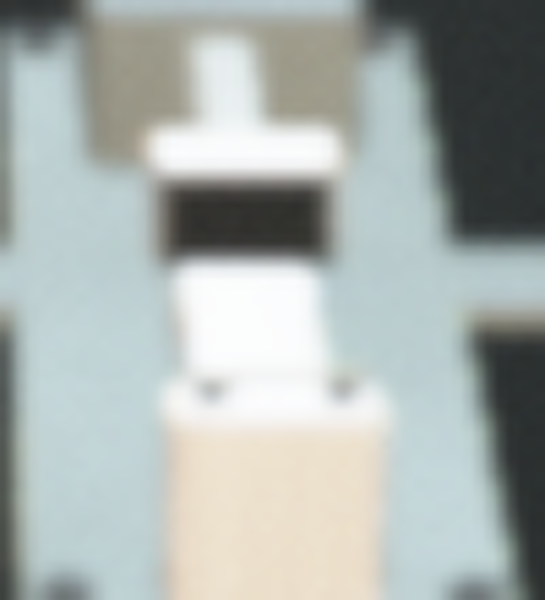

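Run:
```python
import plant
print([n for n in dir(plant) if n[0]!='_'])
print(getattr(plant,'tip_extent',None))
from h import *
s=get_state(); Rm=R.from_quat(s["tcp_rot"]).as_matrix(); print(s["time"]); print(np.round(Rm,3))
d=np.array([.4115,.1073])-s["eef_pos"][:2]; print(d, Rm.T@np.array([*d,0])*100)
for y in(-24.75,155.25,29.4,209.4,): 
    a=np.degrees(np.arctan2(Rm[1,1],Rm[0,1])); print(y,"world turn needed",(y-a+180)%360-180,"tool y ang",a)
b=wor(.0008,.19); print("bed",b, wor(0,0))
c=cam("top"); sc=cam("scene")
def tri(a,b):
    o1,d1=ray(c,a);o2,d2=ray(sc,b);A=np.stack([d1,-d2],1);s=np.linalg.lstsq(A,o2-o1,rcond=None)[0]
    p,q=o1+s[0]*d1,o2+s[1]*d2; return np.round((p+q)/2,4),round(float(np.linalg.norm(p-q)),4)
B=lambda *p:(np.array(p)+.5)/6-.5+np.array((170,265)); S=lambda *p:(np.array(p)+.5)/10-.5+np.array((280,315))
# top face corners: scene (155,250),(420,142),(512,210),(250,300?)
for a,b in(((492,82),(155,250)),((630,150),(420,142)),((600,217),(512,210)),):
    print(tri(B(*a),S(*b)))
```

```text
['Unreachable', 'get_state', 'place_of', 'read_camera', 'sign_off', 'tip_extent', 'trace']
0.017
3.8
[[-0.946  0.323 -0.   ]
 [ 0.323  0.946 -0.   ]
 [ 0.    -0.    -1.   ]]
[ 0.19358667 -0.53153538] [-3.54840028e+01 -4.40561245e+01  1.58922551e-03]
-24.75 world turn needed -95.91284976044896 tool y ang 71.16284976044896
155.25 world turn needed 84.08715023955102 tool y ang 71.16284976044896
29.4 world turn needed -41.76284976044897 tool y ang 71.16284976044896
209.4 world turn needed 138.23715023955106 tool y ang 71.16284976044896
bed [ 0.3992463  -0.15546492] [ 0.4918 -0.3214]
(array([0.4423, 0.1321, 0.0198]), 0.0024)
(array([0.4133, 0.0699, 0.0214]), 0.0032)
(array([0.383 , 0.0824, 0.0209]), 0.0025)
```

```bash
python3 -m crank '[[-1,-2.96,-3.67,0.3,0,0,0],[-1,-2.96,-3.67,0.3,0,0,0],[-1,-2.96,-3.67,0.3,0,0,0],[-1,-2.96,-3.67,0.3,0,0,0],[-1,-2.96,-3.67,0.3,0,0,0]]' 30
python3 -m crank '[[-1,-2.96,-3.67,0.3,0,0,0],[-1,-2.96,-3.67,0.3,0,0,0],[-1,-2.96,-3.67,0.3,0,0,0],[-1,-2.96,-3.67,0.3,0,0,0],[-1,-2.96,-3.67,0.3,0,0,0]]'
python3 -m crank '[[-1,-2.96,-3.67,0.3,0,0,0],[-1,-2.96,-3.67,0.3,0,0,0],[-1,0,0,0,0,0,8],[-1,0,0,0,0,0,8],[-1,0,0,0,0,0,8]]'
python3 -m crank '[[-1,0,0,0,0,0,8],[-1,0,0,0,0,0,8],[-1,0,0,0,0,0,8],[-1,0,0,0,0,0,8],[-1,0,0,0,0,0,8]]'
python3 -m crank '[[-1,0,0,0,0,0,8],[-1,0,0,0,0,0,8],[-1,0,0,0,0,0,8],[-1,0,0,0,0,0,8]]'
cat > st.py <<'E'
from h import *
import sys
s=get_state(); Rm=R.from_quat(s["tcp_rot"]).as_matrix(); p=np.array(s["eef_pos"])
print("t",round(s["time"],2),"p",np.round(p,4),"ya",round(np.degrees(np.arctan2(Rm[1,1],Rm[0,1])),2),"zt",np.round(Rm[:,2],3),"F",np.round(s["contact_force"],2),"op",round(s["opening"],3),"loc",np.round(loc(p),4))
if len(sys.argv)>3:
    g=np.array([float(v) for v in sys.argv[1:4]]); print("shift cm",np.round(Rm.T@(g-p)*100,2))
E
python3 st.py .412 .1073 .02
```

```text
time: 4.4
eef_pos: [0.299, 0.4157, 0.2334]
tcp_rot: [0.163, 0.987, 0.0, 0.0]
contact_force: [0.8, -1.1, 0.5]
opening: 0.994
time: 4.9
eef_pos: [0.3799, 0.1942, 0.2187]
tcp_rot: [0.163, 0.987, 0.0, 0.001]
contact_force: [0.5, 0.8, 0.3]
opening: 1.001
time: 5.4
eef_pos: [0.4121, 0.1066, 0.2125]
tcp_rot: [0.369, 0.93, 0.0, 0.0]
contact_force: [0.6, 0.9, -0.5]
opening: 1.0
time: 5.9
eef_pos: [0.4119, 0.1073, 0.2126]
tcp_rot: [0.664, 0.748, 0.0, 0.0]
contact_force: [-0.1, -0.1, 0.2]
opening: 1.002
time: 6.3
eef_pos: [0.4119, 0.1073, 0.2125]
tcp_rot: [0.844, 0.536, 0.0, 0.0]
contact_force: [-0.2, -0.0, 0.5]
opening: 1.0
t 6.3 p [0.4119 0.1073 0.2125] ya -25.17 zt [ 0.001 -0.    -1.   ] F [-0.2  -0.04  0.47] op 1.0 loc [0.1408 0.4127]
shift cm [-0.   -0.   19.25]
```

```bash
python3 -m crank '[[-0.3,0,0,4,0,0,0],[-0.3,0,0,4,0,0,0],[-0.3,0,0,4,0,0,0],[-0.3,0,0,3,0,0,0],[-0.3,0,0,1,0,0,0]]'
python3 - <<'E'
from h import *
c=cam("top"); crop(c,210,250,100,75,8,"pics/p1.png"); c=cam("scene"); crop(c,260,290,120,90,6,"pics/p2.png")
E
python3 st.py .412 .1073 .02
```

```text
time: 6.8
eef_pos: [0.4093, 0.1073, 0.0494]
tcp_rot: [0.843, 0.538, -0.003, -0.002]
contact_force: [-0.8, -0.7, 1.1]
opening: 0.648
t 6.9 p [0.411  0.1073 0.0514] ya -24.84 zt [-0.003 -0.    -1.   ] F [-0.72 -0.59  0.53] op 0.652 loc [0.14   0.4132]
shift cm [0.05 0.1  3.14]
```

View pics/p2.png

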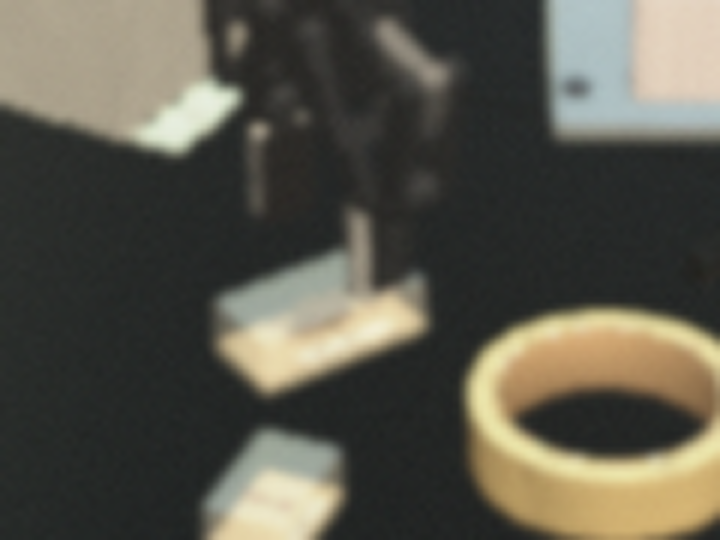

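View pics/p1.png

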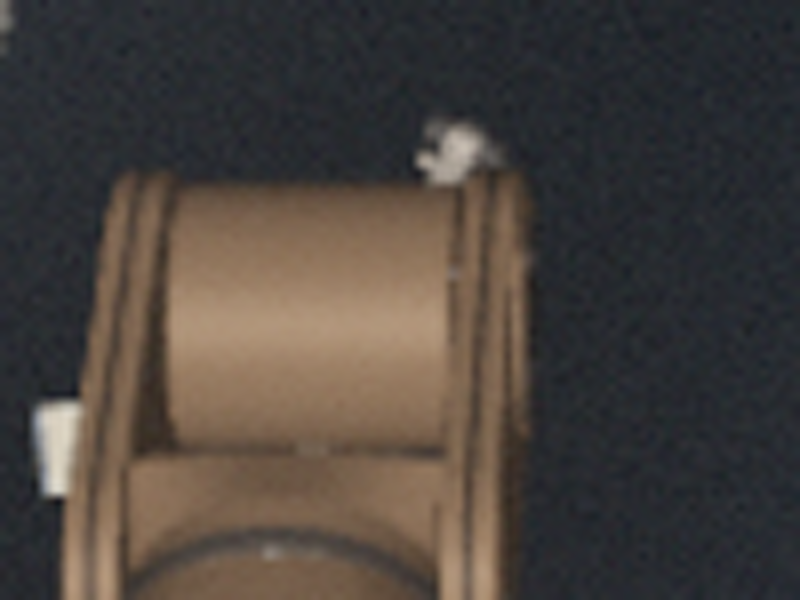

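```bash
python3 -m crank '[[-0.3,0,0,1.5,0,0,0],[-0.3,0,0,1.6,0,0,0],[-0.3,0,0,0,0,0,0]]'
python3 st.py .412 .1073 .02
python3 -m crank '[[1,0,0,0,0,0,0],[1,0,0,0,0,0,0],[1,0,0,0,0,0,0],[1,0,0,0,0,0,0],[1,0,0,0,0,0,0]]' 40; python3 st.py
```

```text
time: 7.2
eef_pos: [0.4122, 0.1073, 0.0218]
tcp_rot: [0.843, 0.538, -0.0, -0.0]
contact_force: [0.2, -0.9, -0.3]
opening: 0.649
t 7.2 p [0.4122 0.1073 0.0218] ya -24.84 zt [-0. -0. -1.] F [ 0.19 -0.93 -0.31] op 0.649 loc [0.1411 0.4126]
shift cm [-0.01 -0.02  0.18]
time: 7.7
eef_pos: [0.4138, 0.1074, 0.0233]
tcp_rot: [0.843, 0.539, 0.002, 0.001]
contact_force: [-0.8, -0.3, 6.9]
opening: 0.385
t 7.7 p [0.4138 0.1074 0.0233] ya -24.83 zt [ 0.004  0.    -1.   ] F [-0.84 -0.33  6.85] op 0.385 loc [0.1425 0.4119]
```

```bash
python3 -m crank '[[1,0,0,-2,0,0,0],[1,0,0,-4,0,0,0],[1,0,0,-4,0,0,0],[1,0,0,-2,0,0,0],[1,0,0,0,0,0,0]]'; python3 st.py .3992 -.1555 .1423
```

```text
time: 8.2
eef_pos: [0.4144, 0.1074, 0.1452]
tcp_rot: [0.843, 0.539, 0.004, 0.002]
contact_force: [-0.9, 0.1, -1.3]
opening: 0.385
t 8.2 p [0.4144 0.1074 0.1452] ya -24.83 zt [ 0.009  0.    -1.   ] F [-0.89  0.13 -1.32] op 0.385 loc [0.143  0.4116]
shift cm [-24.5    9.66   0.28]
```

```bash
python3 -m crank '[[1,-2,0.8,0,0,0,0],[1,-4,1.6,0,0,0,0],[1,-4,1.6,0,0,0,0],[1,-4,1.6,0,0,0,0],[1,-4,1.6,0,0,0,0]]'
python3 -m crank '[[1,-4,1.6,0,0,0,0],[1,-2.5,0.9,0,0,0,0],[1,0,0,0,0,0,-7.7],[1,0,0,0,0,0,-7.7],[1,0,0,0,0,0,-7.7]]'
python3 -m crank '[[1,0,0,0,0,0,-7.7],[1,0,0,0,0,0,-7.7],[1,0,0,0,0,0,-7.7],[1,0,0,0,0,0,-7.7],[1,0,0,0,0,0,0]]'; python3 st.py .3992 -.1555 .0593
python3 - <<'E'
from h import *
c=cam("top"); crop(c,310,235,120,90,6,"pics/q1.png"); c=cam("scene"); crop(c,310,210,120,90,6,"pics/q2.png")
E
```

```text
time: 8.7
eef_pos: [0.4001, -0.0873, 0.1396]
tcp_rot: [0.843, 0.539, -0.001, -0.001]
contact_force: [0.6, 0.7, -1.1]
opening: 0.386
time: 9.2
eef_pos: [0.3958, -0.1555, 0.1392]
tcp_rot: [0.716, 0.698, -0.0, -0.002]
contact_force: [-0.2, -0.3, -1.1]
opening: 0.384
time: 9.7
eef_pos: [0.3959, -0.155, 0.1394]
tcp_rot: [0.507, 0.862, 0.0, -0.002]
contact_force: [0.3, 0.3, -2.1]
opening: 0.384
t 9.7 p [ 0.3959 -0.155   0.1394] ya 29.05 zt [-0.003  0.002 -1.   ] F [ 0.29  0.26 -2.06] op 0.384 loc [-0.0019  0.192 ]
shift cm [-0.22  0.27  8.01]
```

View pics/q2.png

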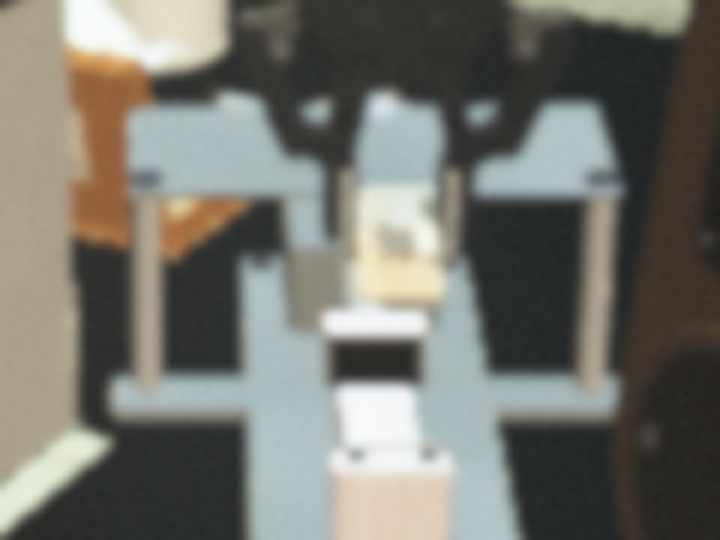

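View pics/q1.png

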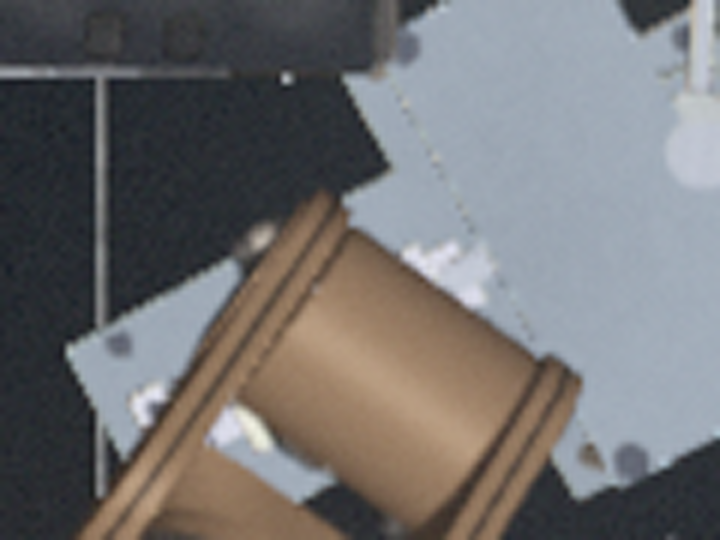

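```bash
python3 -m crank '[[1,-0.22,0.27,1.5,0,0,-0.35],[1,0,0,2,0,0,0],[1,0,0,1.5,0,0,0],[1,0,0,0.5,0,0,0],[1,0,0,0,0,0,0]]'; python3 st.py .3992 -.1555 .0593
python3 - <<'E'
from h import *
c=cam("scene"); crop(c,330,230,90,68,8.8,"pics/q3.png")
E
```

```text
time: 10.3
eef_pos: [0.3997, -0.1559, 0.0853]
tcp_rot: [0.505, 0.863, 0.0, -0.001]
contact_force: [-0.2, 0.2, 0.2]
opening: 0.386
t 10.3 p [ 0.3997 -0.1559  0.0853] ya 29.34 zt [-0.002  0.001 -1.   ] F [-0.22  0.21  0.22] op 0.386 loc [0.001  0.1894]
shift cm [ 0.06 -0.03  2.6 ]
```

View pics/q3.png

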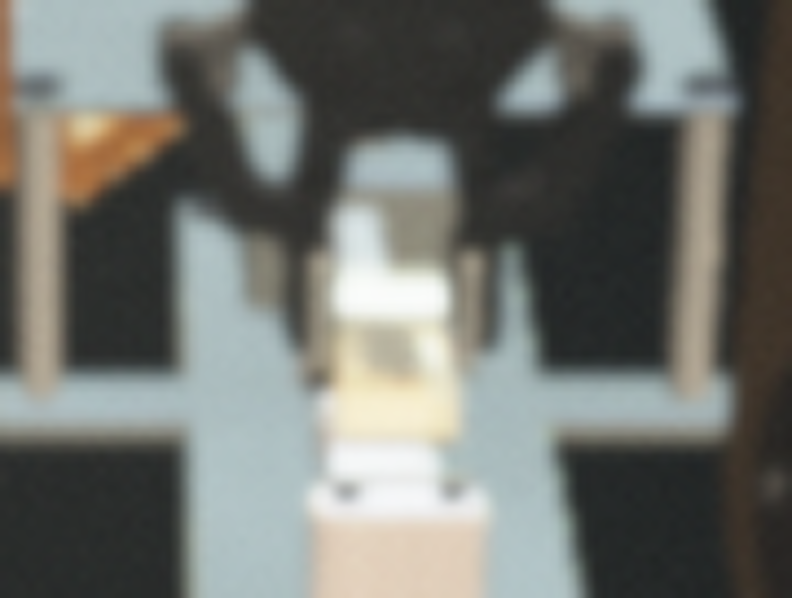

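Run:
```python
from h import *
c=cam("scene")
k=lambda q:np.round((q-np.array((330,230))+.5)*8.8-.5)
for dy in(-.005,0,.005):
  for x in(-.016,.018): print(dy,x,k(proj(c,[*wor(x,.1894+.035+dy),.062])))
for x in(-.014,.016): print("bed",k(proj(c,[*wor(x,.2),.034])),"padtop",k(proj(c,[*wor(x,.2365),.062])))
for x in(-.022,.024): print("fix",k(proj(c,[*wor(x,.2635),.062])))
```

```text
-0.005 -0.016 [456. 432.]
-0.005 0.018 [332. 432.]
0 -0.016 [457. 441.]
0 0.018 [333. 441.]
0.005 -0.016 [458. 449.]
0.005 0.018 [334. 449.]
bed [441. 489.] padtop [453. 461.]
bed [334. 489.] padtop [343. 461.]
fix [490. 508.]
fix [318. 508.]
```

```bash
python3 -m crank '[[1,0,0.05,1,0,0,0],[1,0,0,1,0,0,0],[1,0,0,0.5,0,0,0],[1,0,0,0,0,0,0]]'; python3 st.py .3992 -.1555 .0573;python3 -m crank '[[1,0,0,0.2,0,0,0],[1,0,0,0,0,0,0]]'; python3 st.py
```

```text
time: 10.8
eef_pos: [0.4001, -0.1556, 0.0601]
tcp_rot: [0.504, 0.863, 0.0, -0.001]
contact_force: [-0.3, 0.6, -0.4]
opening: 0.388
t 10.8 p [ 0.4001 -0.1556  0.0601] ya 29.41 zt [-0.002  0.002 -1.   ] F [-0.25  0.65 -0.41] op 0.388 loc [0.0015 0.1895]
shift cm [ 0.05 -0.07  0.28]
time: 11.0
eef_pos: [0.4009, -0.1562, 0.0593]
tcp_rot: [0.504, 0.863, -0.0, -0.0]
contact_force: [0.2, 0.0, -0.9]
opening: 0.383
t 11.0 p [ 0.4009 -0.1562  0.0593] ya 29.41 zt [-0.  0. -1.] F [ 0.24  0.04 -0.89] op 0.383 loc [0.0019 0.1886]
```

```bash
for i in 1 2; do :; done; python3 -m crank '[[1,0,0,0.15,0,0,0],[1,0,0,0,0,0,0]]'; python3 st.py;python3 -m crank '[[1,0,0,0.15,0,0,0],[1,0,0,0,0,0,0]]'; python3 st.py
```

```text
time: 11.2
eef_pos: [0.4009, -0.1562, 0.0579]
tcp_rot: [0.504, 0.863, -0.0, 0.0]
contact_force: [-0.2, -0.2, -2.3]
opening: 0.387
t 11.2 p [ 0.4009 -0.1562  0.0579] ya 29.41 zt [ 0. -0. -1.] F [-0.18 -0.24 -2.33] op 0.387 loc [0.0019 0.1886]
time: 11.4
eef_pos: [0.4011, -0.1563, 0.0573]
tcp_rot: [0.504, 0.863, -0.0, -0.0]
contact_force: [-2.2, 0.7, 5.2]
opening: 0.388
t 11.4 p [ 0.4011 -0.1563  0.0573] ya 29.42 zt [-0.  0. -1.] F [-2.16  0.73  5.19] op 0.388 loc [0.002  0.1883]
```

```bash
python3 -m crank '[[0,0,0,0,0,0,0],[-0.3,0,0,0,0,0,0],[-0.3,0,0,0,0,0,0],[-0.3,0,0,-1,0,0,0],[-0.3,0,0,-2,0,0,0]]'; python3 -m crank '[[-0.3,0,0,-4,0,0,0],[-0.3,0,0,-4,0,0,0],[-0.3,0,0,-4,0,0,0]]'; python3 st.py
python3 - <<'E'
from h import *
c=cam("scene"); crop(c,330,230,90,68,8.8,"pics/q4.png")
for r in place_of("block_mid","scene"): print(r["p"],loc(atz(c,r["location"],.045)))
E
```

```text
time: 11.9
eef_pos: [0.3997, -0.1553, 0.0856]
tcp_rot: [0.504, 0.863, 0.0, -0.002]
contact_force: [1.2, 0.1, 0.5]
opening: 0.65
time: 12.2
eef_pos: [0.4006, -0.1559, 0.2084]
tcp_rot: [0.504, 0.863, -0.0, 0.0]
contact_force: [0.1, 0.1, 0.5]
opening: 0.649
t 12.2 p [ 0.4006 -0.1559  0.2084] ya 29.41 zt [ 0. -0. -1.] F [0.06 0.11 0.54] op 0.649 loc [0.0018 0.189 ]
0.65 [-0.00320635  0.19170584]
```

View pics/q4.png

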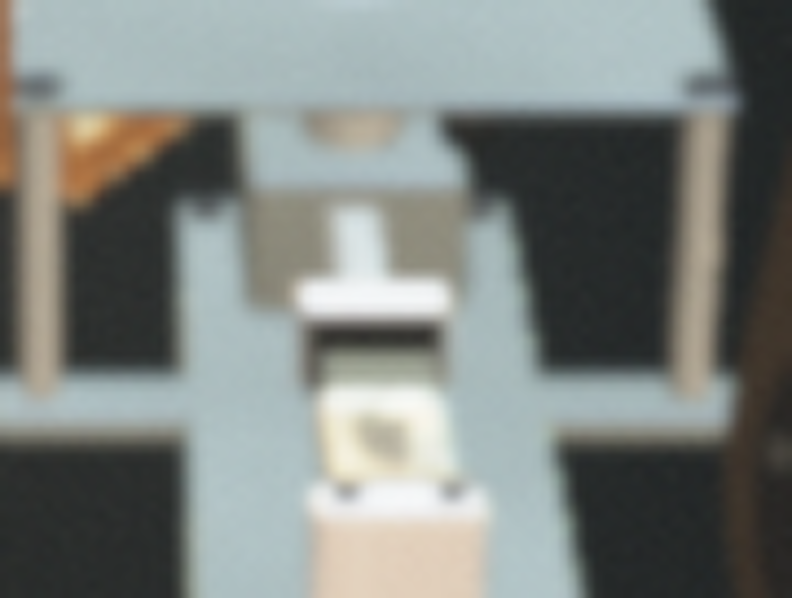

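```bash
python3 -m crank '[[1,-3,-1.2,0,0,0,4],[1,-4.5,-1.5,0,0,0,0],[1,-4.5,-1.5,0,0,0,0],[1,-2,-1,0,0,0,7.5],[1,0,0,0,0,0,7.5]]' 40
python3 -m crank '[[1,0,0,0,0,0,7.5],[1,0,0,0,0,0,7.5],[1,0,0,0,0,0,7.5],[1,0,0,0,0,0,7.5],[1,0,0,0,0,0,7.5]]'
python3 -m crank '[[1,0,0,0,0,0,7.5],[1,0,0,0,0,0,7.5],[1,0,0,0,0,0,7.5],[1,0,0,0,0,0,0]]'
python3 - <<'E'
from h import *
print(wor(.065*np.cos(np.radians(-79)),.065*np.sin(np.radians(-79))))
c=cam("top")
cv2.imwrite("pics/r0.png",c["color"][:,:,::-1]); crop(c,310,215,160,120,5,"pics/r1.png")
E
python3 st.py .534 -.371 .18
```

```text
time: 12.8
eef_pos: [0.4158, -0.3075, 0.206]
tcp_rot: [0.643, 0.766, -0.0, -0.0]
contact_force: [0.2, 0.7, -0.3]
opening: -0.005
time: 13.3
eef_pos: [0.4159, -0.3043, 0.2058]
tcp_rot: [0.854, 0.52, -0.0, -0.001]
contact_force: [1.0, -0.6, -0.7]
opening: 0.0
time: 13.7
eef_pos: [0.416, -0.3044, 0.2059]
tcp_rot: [0.938, 0.345, -0.0, -0.0]
contact_force: [-0.2, 0.5, -0.2]
opening: 0.0
[ 0.53392152 -0.37090533]
t 13.75 p [ 0.416  -0.3044  0.2059] ya -49.44 zt [-0.001  0.001 -1.   ] F [ 0.17 -0.35 -0.15] op -0.0 loc [-0.0577  0.052 ]
shift cm [ 4.64 12.74  2.58]
```

View pics/r1.png

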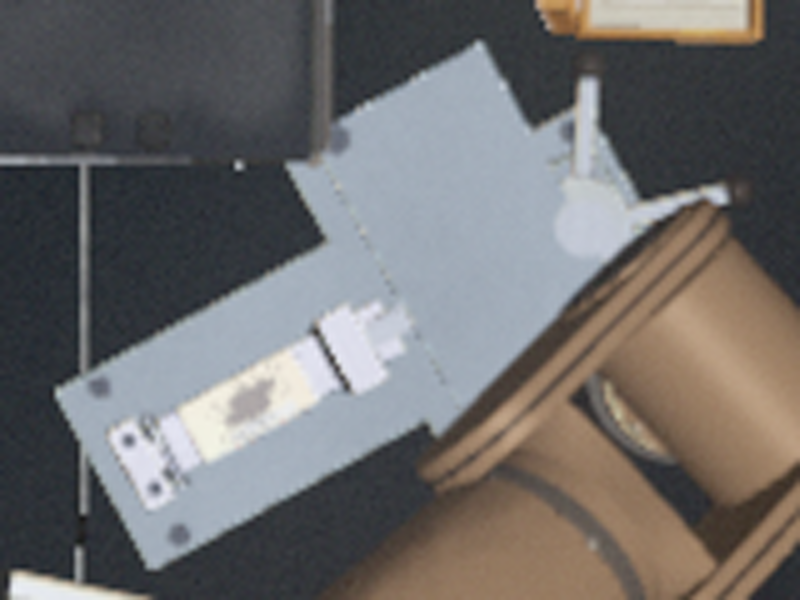

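```bash
python3 -m crank '[[1,1.2,3.3,0.6,0,0,0],[1,1.5,4.2,0.6,0,0,0],[1,1.5,4.2,0.6,0,0,0],[1,0.4,1.0,0.6,0,0,0],[1,0,0,0,0,0,0]]'
python3 - <<'E'
from h import *
c=cam("top")
cv2.imwrite("pics/r2.png",cv2.resize(c["color"][215:305,385:505,::-1],None,fx=6,fy=6,interpolation=cv2.INTER_CUBIC))
c=cam("scene"); crop(c,320,190,100,75,8,"pics/r3.png")
E
python3 st.py .534 -.371 .099
```

```text
time: 14.25
eef_pos: [0.5337, -0.3714, 0.1802]
tcp_rot: [0.938, 0.346, -0.001, -0.002]
contact_force: [-0.9, 0.0, 0.2]
opening: 0.002
t 14.35 p [ 0.5327 -0.3708  0.1817] ya -49.52 zt [-0.002  0.001 -1.   ] F [-0.82 -0.35 -0.3 ] op 0.002 loc [ 0.0114 -0.0631]
shift cm [0.09 0.12 8.27]
```

View pics/r3.png

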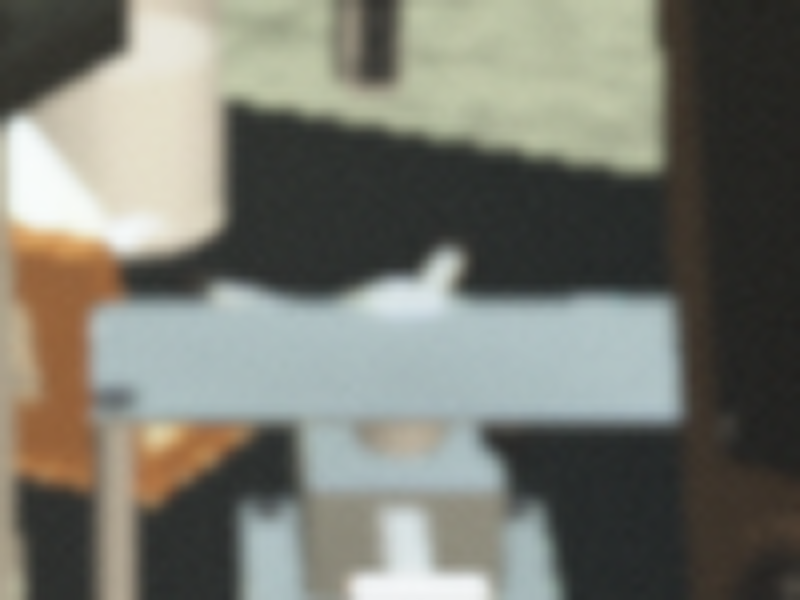

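View pics/r2.png

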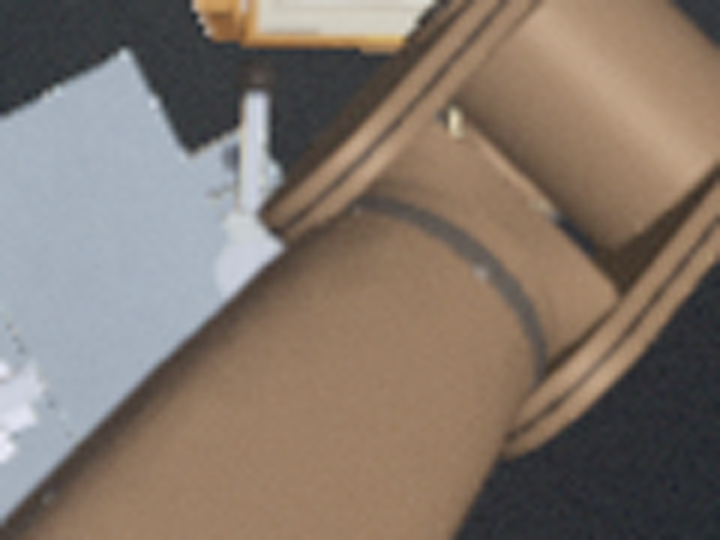

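```bash
python3 -m crank '[[1,0,0,3,0,0,0],[1,0,0,3,0,0,0],[1,0.05,0,1.6,0,0,0],[1,0,0,0.7,0,0,0],[1,0,0,0,0,0,0]]'; python3 st.py .534 -.371 .099
cat > tq.py <<'E'
from h import *
s=get_state(); p=np.array(s["eef_pos"]); F=np.array(s["contact_force"]); d=p[:2]-AX
l=loc(p); Rm=R.from_quat(s["tcp_rot"]).as_matrix(); a=np.degrees(np.arctan2(Rm[1,1],Rm[0,1]))-np.degrees(YAW)
r=np.hypot(*l); ph=np.degrees(np.arctan2(l[1],l[0]))
t=np.array([-d[1],d[0]])/r  # ccw tangent; reaction when pushing cw is ccw
print("t%.2f phi %.1f r %.4f toolang %.1f z %.4f  Ft %.2f Fr %.2f Fz %.2f tz %.3f"%(s["time"],ph,r,a,p[2],F[:2]@t,F[:2]@d/r,F[2],s["wrist_torque"][2]))
E
python3 tq.py
```

```text
time: 14.85
eef_pos: [0.5333, -0.3708, 0.0991]
tcp_rot: [0.938, 0.345, -0.0, -0.001]
contact_force: [0.3, -0.5, -1.0]
opening: -0.0
t 14.85 p [ 0.5333 -0.3708  0.0991] ya -49.58 zt [-0.001  0.001 -1.   ] F [ 0.32 -0.51 -0.96] op -0.0 loc [ 0.0119 -0.0634]
shift cm [0.04 0.06 0.01]
t14.85 phi -79.3 r 0.0645 toolang -79.0 z 0.0991  Ft -0.08 Fr 0.60 Fz -0.96 tz 0.047
```

Now push cw, gently to find contact.

```bash
python3 -m crank '[[1,-0.34,-0.01,0,0,0,3],[1,-0.34,-0.01,0,0,0,3],[1,-0.34,-0.01,0,0,0,3]]'; python3 tq.py;  python3 -m crank '[[1,-0.34,-0.01,0,0,0,3],[1,-0.34,-0.01,0,0,0,3],[1,-0.34,-0.01,0,0,0,3]]'; python3 tq.py; python3 -m crank '[[1,-0.34,-0.01,0,0,0,3],[1,-0.34,-0.01,0,0,0,3]]'; python3 tq.py
```

```text
time: 15.15
eef_pos: [0.5265, -0.3781, 0.1019]
tcp_rot: [0.963, 0.27, 0.001, 0.002]
contact_force: [0.4, -0.1, 0.9]
opening: -0.001
t15.15 phi -87.9 r 0.0665 toolang -88.1 z 0.1019  Ft 0.30 Fr 0.33 Fz 0.95 tz -0.045
time: 15.45
eef_pos: [0.5189, -0.3823, 0.1021]
tcp_rot: [0.981, 0.193, 0.003, 0.002]
contact_force: [4.2, 0.9, -1.3]
opening: -0.003
t15.45 phi -95.4 r 0.0667 toolang -97.1 z 0.1021  Ft 4.24 Fr 0.86 Fz -1.27 tz -0.028
time: 15.65
eef_pos: [0.5126, -0.3847, 0.1021]
tcp_rot: [0.99, 0.141, 0.003, 0.002]
contact_force: [4.8, 1.5, -1.3]
opening: 0.001
t15.65 phi -101.2 r 0.0666 toolang -103.1 z 0.1021  Ft 5.07 Fr 0.10 Fz -1.32 tz 0.020
```

```bash
for i in 1; do python3 -m crank '[[1,-0.35,-0.01,0,0,0,3],[1,-0.35,-0.01,0,0,0,3],[1,-0.35,-0.01,0,0,0,3],[1,-0.35,-0.01,0,0,0,3],[1,-0.35,-0.01,0,0,0,3]]' >/dev/null; python3 tq.py; done; python3 -m crank '[[1,-0.35,-0.02,0.05,0,0,3],[1,-0.35,-0.02,0.05,0,0,3],[1,-0.35,-0.02,0,0,0,3],[1,-0.35,-0.02,0,0,0,3],[1,-0.35,-0.02,0,0,0,3]]' >/dev/null; python3 tq.py
```

```text
t16.15 phi -116.4 r 0.0664 toolang -118.1 z 0.1021  Ft 4.54 Fr 0.85 Fz -1.98 tz -0.023
t16.65 phi -131.1 r 0.0664 toolang -133.1 z 0.1020  Ft 5.39 Fr 1.10 Fz -0.30 tz 0.032
```

```bash
python3 -m crank '[[1,-0.35,-0.02,0,0,0,3],[1,-0.35,-0.02,0,0,0,3],[1,-0.35,-0.02,0,0,0,3],[1,-0.35,-0.02,0,0,0,3],[1,-0.35,-0.02,0,0,0,3]]' >/dev/null; python3 tq.py
python3 - <<'E'
from h import *
c=cam("top"); crop(c,310,215,160,120,5,"pics/u1.png")
E
```

```text
t17.15 phi -146.3 r 0.0664 toolang -148.1 z 0.1020  Ft 4.22 Fr 2.18 Fz -1.28 tz 0.001
```

View pics/u1.png

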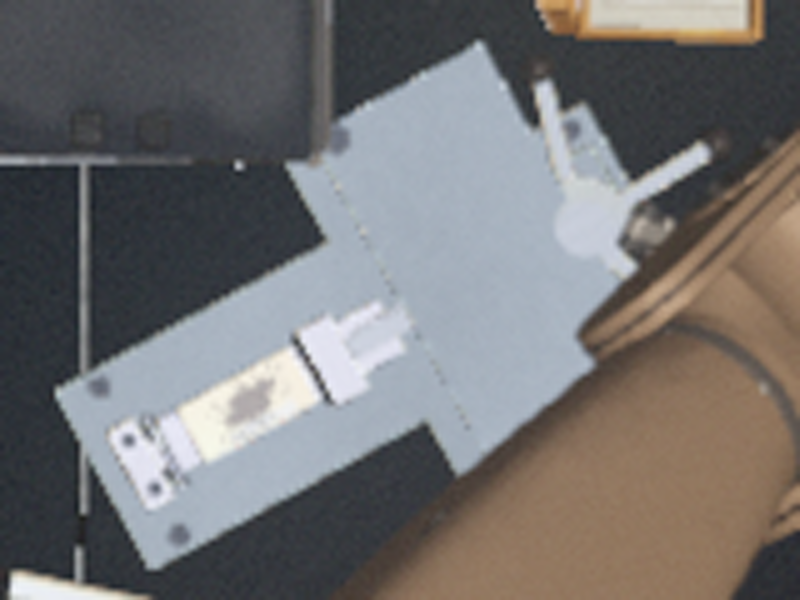

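```bash
python3 -m crank '[[1,0.5,0,0,0,0,0],[1,0,0,-2.5,0,0,0],[1,0,0,-2.5,0,0,0],[1,0.9,-0.06,0,0,0,-7.8],[1,0.9,-0.06,0,0,0,-7.8]]' >/dev/null; python3 tq.py
python3 -m crank '[[1,0.9,-0.06,0,0,0,-7.8],[1,0.9,-0.06,0,0,0,-7.8],[1,0.9,-0.06,0,0,0,-7.8],[1,0.9,-0.06,0,0,0,-7.8],[1,0.9,-0.06,0,0,0,-7.8]]' >/dev/null; python3 tq.py
python3 -m crank '[[1,0.9,-0.06,0,0,0,-7.8],[1,0.9,-0.06,0,0,0,-7.8],[1,0.9,-0.06,0,0,0,-7.8],[1,0,0,0,0,0,0]]' >/dev/null; python3 tq.py; python3 st.py
```

```text
t17.70 phi -128.3 r 0.0662 toolang -132.0 z 0.1506  Ft 0.28 Fr 0.44 Fz -0.28 tz 0.009
t18.20 phi -90.2 r 0.0685 toolang -93.0 z 0.1489  Ft 0.30 Fr -0.30 Fz 0.04 tz -0.002
t18.60 phi -67.2 r 0.0696 toolang -69.9 z 0.1488  Ft -0.05 Fr -0.32 Fz 0.40 tz -0.052
t 18.6 p [ 0.5468 -0.364   0.1488] ya -40.47 zt [-0.     0.001 -1.   ] F [-0.29  0.16  0.4 ] op -0.002 loc [ 0.027  -0.0641]
```

Run:
```python
from h import *
import subprocess
w=wor(.066*np.cos(np.radians(-62)),.066*np.sin(np.radians(-62)))
print(subprocess.run(["python3","st.py",str(w[0]),str(w[1]),".1"],capture_output=True,text=True).stdout)
```

```text
t 18.6 p [ 0.5468 -0.364   0.1488] ya -40.47 zt [-0.     0.001 -1.   ] F [-0.29  0.16  0.4 ] op -0.002 loc [ 0.027  -0.0641]
shift cm [ 0.58 -0.41  4.88]
```

```bash
python3 -m crank '[[1,0.58,-0.41,0,0,0,-6],[1,0,0,1,0,0,0],[1,0,0,2,0,0,0],[1,0,0,1.8,0,0,0],[1,0,0,0,0,0,0]]' >/dev/null; python3 tq.py
python3 -m crank '[[1,-0.35,-0.01,0,0,0,3],[1,-0.35,-0.01,0,0,0,3],[1,-0.35,-0.01,0,0,0,3],[1,-0.35,-0.01,0,0,0,3]]' >/dev/null; python3 tq.py
```

```text
t19.10 phi -63.0 r 0.0631 toolang -64.1 z 0.0959  Ft -0.22 Fr -0.13 Fz -0.92 tz -0.003
t19.50 phi -74.2 r 0.0660 toolang -76.3 z 0.1006  Ft 4.81 Fr 1.53 Fz -1.35 tz -0.009
```

```bash
for i in 1; do python3 -m crank '[[1,-0.35,-0.01,0,0,0,3],[1,-0.35,-0.01,0,0,0,3],[1,-0.35,-0.01,0,0,0,3],[1,-0.35,-0.01,0,0,0,3],[1,-0.35,-0.01,0,0,0,3]]' >/dev/null; python3 tq.py;  python3 -m crank '[[1,-0.35,-0.01,0,0,0,3],[1,-0.35,-0.01,0,0,0,3],[1,-0.35,-0.01,0,0,0,3],[1,-0.35,-0.01,0,0,0,3]]' >/dev/null; python3 tq.py; python3 -m crank '[[1,-0.35,-0.01,0,0,0,3],[1,-0.35,-0.01,0,0,0,3],[1,-0.35,-0.01,0,0,0,3]]' >/dev/null; python3 tq.py; done
python3 - <<'E'
from h import *
c=cam("top"); crop(c,310,215,160,120,5,"pics/u2.png")
E
```

```text
t20.00 phi -89.2 r 0.0655 toolang -91.2 z 0.1006  Ft 4.75 Fr 0.91 Fz -0.69 tz -0.068
t20.40 phi -101.5 r 0.0653 toolang -103.3 z 0.1006  Ft 5.54 Fr -0.06 Fz -1.92 tz -0.034
t20.70 phi -110.7 r 0.0652 toolang -112.3 z 0.1006  Ft 4.81 Fr -0.03 Fz -2.16 tz -0.044
```

View pics/u2.png

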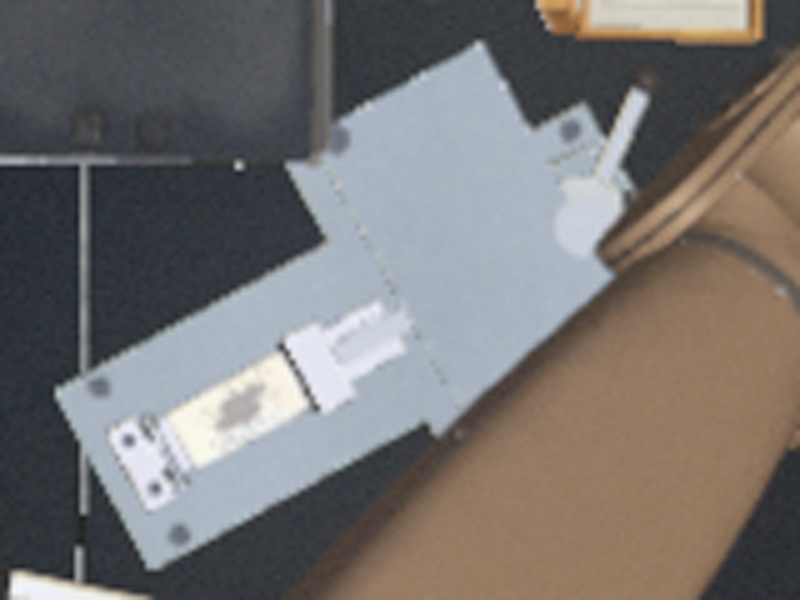

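```bash
for i in 1; do python3 -m crank '[[1,-0.23,-0.01,0,0,0,2],[1,-0.23,-0.01,0,0,0,2],[1,-0.23,-0.01,0,0,0,2]]' >/dev/null; python3 tq.py;  python3 -m crank '[[1,-0.23,-0.01,0,0,0,2],[1,-0.23,-0.01,0,0,0,2],[1,-0.23,-0.01,0,0,0,2]]' >/dev/null; python3 tq.py; python3 -m crank '[[1,-0.23,-0.01,0,0,0,2],[1,-0.23,-0.01,0,0,0,2]]' >/dev/null; python3 tq.py; done
python3 - <<'E'
from h import *
c=cam("top"); crop(c,310,265,60,60,10,"pics/u3.png")
E
```

```text
t21.05 phi -116.9 r 0.0651 toolang -118.1 z 0.1007  Ft 5.33 Fr -1.47 Fz -2.29 tz -0.052
t21.35 phi -122.9 r 0.0650 toolang -124.1 z 0.1007  Ft 4.77 Fr -2.06 Fz -2.98 tz -0.061
t21.55 phi -127.0 r 0.0650 toolang -128.1 z 0.1007  Ft 4.46 Fr -0.66 Fz -2.70 tz -0.036
```

View pics/u3.png

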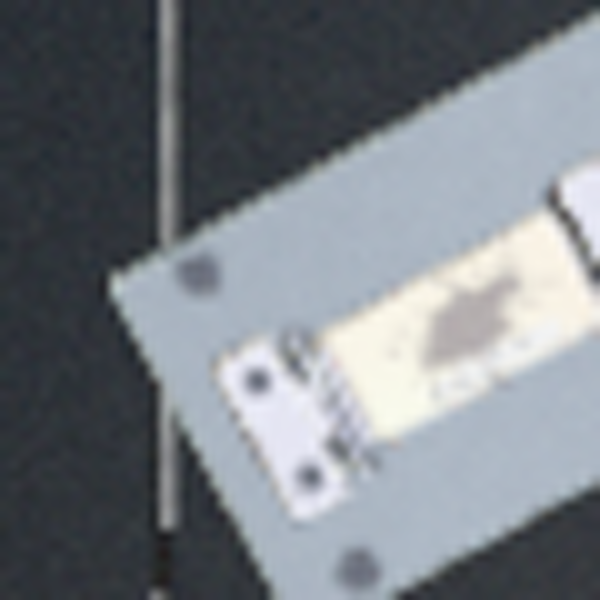

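Gap nearly gone at the pad (325,345)–(375,440); now fine steps.

```bash
for i in 1; do python3 -m crank '[[1,-0.23,-0.01,0,0,0,2],[1,-0.12,-0.01,0,0,0,1]]' >/dev/null; python3 tq.py;  python3 -m crank '[[1,-0.17,-0.01,0,0,0,1.5],[1,-0.17,-0.01,0,0,0,1.5]]' >/dev/null; python3 tq.py; done
```

```text
t21.80 phi -130.4 r 0.0649 toolang -131.1 z 0.1007  Ft 4.06 Fr -0.55 Fz -2.58 tz -0.073
t22.00 phi -133.4 r 0.0649 toolang -134.1 z 0.1007  Ft 5.32 Fr -1.01 Fz -3.42 tz -0.028
```

```bash
python3 -m crank '[[1,-0.17,-0.01,0,0,0,1.5],[1,-0.12,-0.01,0,0,0,1]]' >/dev/null; python3 tq.py
```

```text
t22.20 phi -136.1 r 0.0648 toolang -136.5 z 0.1007  Ft 4.84 Fr 1.26 Fz -3.05 tz 0.001
```

```bash
python3 -m crank '[[1,-0.17,-0.01,0,0,0,1.5],[1,-0.12,-0.01,0,0,0,1]]' >/dev/null; python3 tq.py
```

```text
t22.40 phi -138.9 r 0.0648 toolang -139.0 z 0.1007  Ft 5.38 Fr 0.78 Fz -2.16 tz -0.029
```

```bash
python3 -m crank '[[1,-0.17,-0.01,0,0,0,1.5],[1,-0.12,-0.01,0,0,0,1]]' >/dev/null; python3 tq.py
```

```text
t22.60 phi -141.8 r 0.0647 toolang -141.5 z 0.1007  Ft 5.16 Fr 1.26 Fz -2.61 tz -0.041
```

```bash
python3 -m crank '[[1,-0.12,-0.01,0,0,0,1],[1,-0.12,-0.01,0,0,0,1]]' >/dev/null; python3 tq.py
```

```text
t22.80 phi -144.1 r 0.0646 toolang -143.5 z 0.1007  Ft 5.00 Fr 1.00 Fz -2.45 tz -0.027
```

```bash
python3 -m crank '[[1,-0.12,-0.01,0,0,0,1],[1,-0.12,-0.01,0,0,0,1]]' >/dev/null; python3 tq.py
```

```text
t23.00 phi -146.2 r 0.0646 toolang -145.5 z 0.1007  Ft 4.47 Fr 2.21 Fz -2.08 tz -0.008
```

```bash
python3 -m crank '[[1,-0.12,-0.01,0,0,0,1],[1,-0.12,-0.01,0,0,0,1]]' >/dev/null; python3 tq.py
```

```text
t23.20 phi -148.1 r 0.0647 toolang -147.5 z 0.1007  Ft 5.70 Fr 1.46 Fz -3.35 tz 0.007
```

```bash
python3 -m crank '[[1,-0.12,-0.01,0,0,0,1],[1,-0.12,-0.01,0,0,0,1]]' >/dev/null; python3 tq.py
```

```text
t23.40 phi -149.9 r 0.0647 toolang -149.5 z 0.1008  Ft 6.94 Fr 2.60 Fz -3.95 tz -0.010
```

```bash
python3 -m crank '[[1,-0.12,-0.01,0,0,0,1],[1,0,0,0,0,0,0]]' >/dev/null; python3 tq.py
```

```text
t23.60 phi -150.9 r 0.0647 toolang -150.5 z 0.1008  Ft 8.09 Fr 2.07 Fz -5.26 tz 0.022
```

Run:
```python
from h import *
c=cam("top"); crop(c,310,215,160,120,5,"pics/u4.png")
```

```text
(no output)
```

View pics/u4.png

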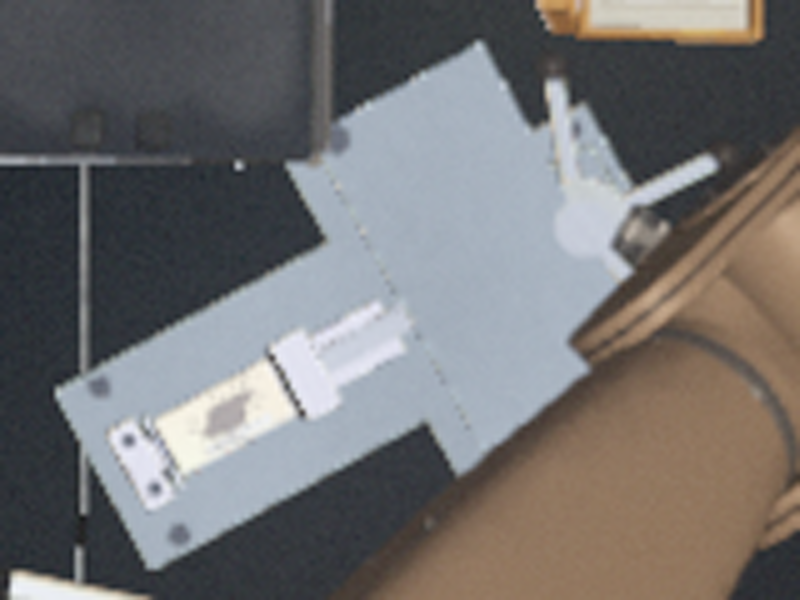

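```bash
python3 -m crank '[[1,-0.12,-0.01,0,0,0,1],[1,0,0,0,0,0,0]]' >/dev/null; python3 tq.py
python3 - <<'E'
import time
from h import *
for i in range(3):
    cam("scene")
    import runpy; runpy.run_path("tq.py")
E
```

```text
t23.85 phi -151.7 r 0.0648 toolang -151.5 z 0.1008  Ft 7.91 Fr 2.38 Fz -5.26 tz 0.031
t23.90 phi -151.7 r 0.0648 toolang -151.5 z 0.1008  Ft 6.59 Fr 3.83 Fz -4.90 tz -0.031
t23.95 phi -151.7 r 0.0648 toolang -151.5 z 0.1008  Ft 7.31 Fr 2.64 Fz -4.76 tz -0.008
t24.00 phi -151.7 r 0.0648 toolang -151.5 z 0.1008  Ft 7.21 Fr 3.64 Fz -4.74 tz -0.006
```

```bash
python3 -m crank '[[1,-0.12,-0.01,0,0,0,1]]' >/dev/null; python3 tq.py
```

```text
t24.10 phi -152.5 r 0.0649 toolang -152.5 z 0.1009  Ft 7.97 Fr 3.10 Fz -4.75 tz -0.044
```

```bash
python3 -m crank '[[1,-0.1,-0.01,0,0,0,0.5]]' >/dev/null; python3 tq.py
```

```text
t24.20 phi -153.3 r 0.0648 toolang -153.0 z 0.1009  Ft 8.55 Fr 3.13 Fz -6.15 tz 0.025
```

```bash
python3 -m crank '[[1,-0.08,0,0,0,0,0.5]]' >/dev/null; python3 tq.py
```

```text
t24.30 phi -153.9 r 0.0648 toolang -153.5 z 0.1009  Ft 10.71 Fr 3.31 Fz -5.47 tz -0.019
```

```bash
python3 -m crank '[[1,0.3,0,0,0,0,0],[1,0.4,0.1,0,0,0,0],[1,0,0,-1,0,0,0],[1,0,0,-3,0,0,0],[1,0,0,-4,0,0,0]]'; python3 tq.py; python3 -m crank '[[1,2,3,-1,0,0,0],[1,0,3,0,0,0,0],[1,0,0,0,0,0,0]]' ; python3 tq.py
python3 - <<'E'
from h import *
c=cam("top"); crop(c,310,215,160,120,5,"pics/v1.png")
T=c
cv2.imwrite("pics/v0.png",c["color"][:,:,::-1])
m=[r for r in trace("long_block","top")][:2]
for r in m:
    pts=np.argwhere(r["pixels"])[:,::-1].astype(np.float32); q=cv2.minAreaRect(pts); print(r["p"],q,loc(atz(c,q[0],.05))-[0,.19])
for r in trace("other_block_1","top")+trace("petri","top"): print(r["p"],r["location"])
c=cam("scene"); crop(c,330,230,90,68,8.8,"pics/v2.png")
E
```

```text
time: 24.8
eef_pos: [0.4579, -0.3754, 0.179]
tcp_rot: [0.956, -0.293, -0.003, -0.002]
contact_force: [0.0, -0.3, 0.6]
opening: -0.0
t24.80 phi -151.5 r 0.0638 toolang -153.5 z 0.1790  Ft 0.17 Fr 0.26 Fz 0.63 tz -0.020
time: 25.1
eef_pos: [0.441, -0.4406, 0.1921]
tcp_rot: [0.956, -0.294, 0.0, 0.001]
contact_force: [-0.0, 0.8, 0.3]
opening: -0.002
t25.10 phi -142.5 r 0.1295 toolang -153.6 z 0.1921  Ft -0.33 Fr -0.75 Fz 0.27 tz 0.006
0.91 ((354.5445861816406, 298.2484130859375), (13.088624954223633, 24.98012351989746), 61.38954162597656) [0.00073532 0.01441227]
0.69 [189.4, 307.7]
0.92 [394.4, 200.4]
```

View pics/v1.png

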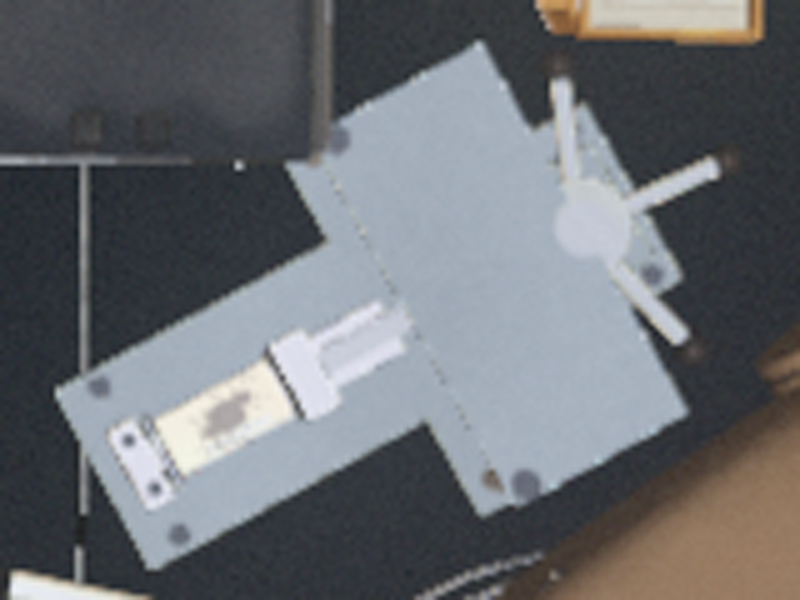

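View pics/v2.png

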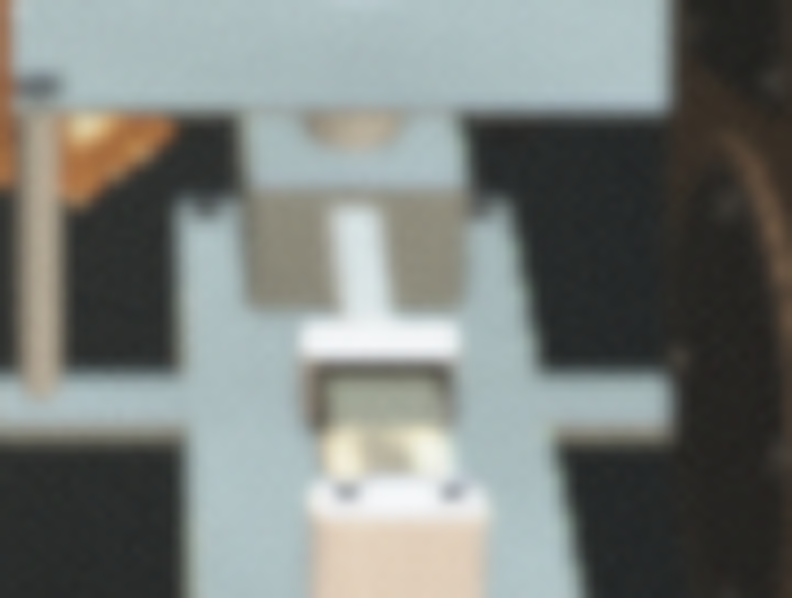

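Run:
```python
from h import *
im=cv2.imread("pics/v0.png"); c=cam("top"); T=lambda *p:(np.array(p)+.5)/5-.5+np.array((310,215))
for p in((561,63),(727,159),(695,352)):
    l=loc(atz(c,T(*p),.095)); print(np.degrees(np.arctan2(l[1],l[0])),np.hypot(*l))
```

```text
-22.379586085991953 0.08570236345835018
-93.17512885733898 0.08326400127792795
-166.58619111504336 0.08489091797734799
```

No spring-back, consistent with where the push ended. Handing in.

```bash
python3 -c "
from plant import *
s=get_state();print(s['time'],s['contact_force'],max(abs(v) for v in s['dq']));print(sign_off())"
```

```text
25.4 [0.07982148 1.36206435 0.73410731] 0.005733925432511572
the job is handed in; nothing more can be done
None
```

I laid the longest resin block on the clamp bed between the jaws and let go. Then I wound the jaw shut with two clockwise spoke pushes on the open side. I handed the job in at 25.4 s; it reported no verdict.

**Grip:** With the jaw running free, the push at about 65 mm from the axis was about 4.9 N. It stiffened over the last 6–7° or so, and the last three readings were 8.0, 8.55 and 10.7 N. Single readings scatter by about 0.7 N, so I take the final push as roughly 9.5 N. The last reading on its own is slightly above the 8.5–10 N aim but below 13 N. The jaw travel after contact suggests a grip of about 25 N. Neither figure is a direct measurement of the grip.

**Last checks:**
- **Block:** it is about 0.7 mm off the bed's centre line and +14 mm along it (limit 25 mm). It looks straight and flat, with a jaw at each end.
- **Handle:** after I withdrew, the spokes were within about 2° of where the push ended, so it did not spring back.
- **Robot:** it stands clear and touches nothing.
- **Bystanders:** the petri dish, and one of the shorter blocks were still in place. The network missed the other short block in that last picture, and never found the dropper bottle. I did not knowingly go near either.

**Disagreements:** The base plate's end corners put the clamp's middle about 15 mm from where the handle axis did. I used the handle axis, because the spoke ball spacing and the given pad-position range both agreed with it.

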